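# Stow the hand press tooling

## Task

Put the hand press's tooling away: pull the cabinet's drawer fully open, lay each setting block flat in the compartment of its own colour and push the drawer fully shut, and stand each tall press punch upright in the bay of its own colour on top of the cabinet. The punches are top-heavy: hold them by the head, move them gently and keep them upright all the way, never letting one fall over. Leave the bin, the oil bottle and the jar where they are.

Things in the scene. Friction and masses are not known exactly. Their poses are not given: they have to be found in the camera images.
- drawer (a joint): How far the cabinet's drawer is pulled out (m): 0 shut, 0.112 fully open. It slides straight out of the cabinet's front, towards the robot, with about 2 N of friction, and stays where it is left.
- drawer_handle (a point): Middle of the drawer's steel bar handle, 120 mm long, 12 mm square, 50 mm above the bench, 40 mm clear of the blue drawer front and held by a stay near each end: it can be pinched from above, front to back, in its middle. Axes are the cabinet's: x points into the cabinet (the drawer opens along -x), y along the bar, z up. Moves with the drawer.
- cabinet_top (a point): Centre of the top of the low grey tool cabinet, 170 mm deep, 310 wide, 85 tall, fixed to the bench. x points from its front (facing the robot) to its back, y to its left, z up. The drawer's blue front, 9 to 75 mm above the bench, stands 12 mm ahead of the cabinet body when shut.
- slot_green (a point): Middle of the green compartment's floor in the drawer, on the floor, 15 mm above the bench. Three compartments side by side, each 88 mm wide (y), 123 long (x), floor and a tab on the drawer front in its colour; dividers rise 27 mm above the floor, the drawer front 60. Axes as the handle's. Fully open, the point is 55 mm ahead of the cabinet body and 57 behind the drawer front; shut, it is under the top.
- slot_orange (a point): Middle of the orange compartment's floor in the drawer, on the floor, 15 mm above the bench. Three compartments side by side, each 88 mm wide (y), 123 long (x), floor and a tab on the drawer front in its colour; dividers rise 27 mm above the floor, the drawer front 60. Axes as the handle's. Fully open, the point is 55 mm ahead of the cabinet body and 57 behind the drawer front; shut, it is under the top.
- slot_white (a point): Middle of the white compartment's floor in the drawer, on the floor, 15 mm above the bench. Three compartments side by side, each 88 mm wide (y), 123 long (x), floor and a tab on the drawer front in its colour; dividers rise 27 mm above the floor, the drawer front 60. Axes as the handle's. Fully open, the point is 55 mm ahead of the cabinet body and 57 behind the drawer front; shut, it is under the top.
- block_green_mid (a point): Centre of the green setting block: a steel block 70 mm long (x), 32 mm wide (y) and 22 mm tall with one green step 46 x 32 x 10 mm on top, 32 mm tall in all, about 0.35 kg. This point is half-way up, 16 mm above its underside. Lies loose on the bench. May be absent.
- block_orange_mid (a point): Centre of the orange setting block: a steel block 70 mm long (x), 32 mm wide (y) and 22 mm tall with one orange step 46 x 32 x 10 mm on top, 32 mm tall in all, about 0.35 kg. This point is half-way up, 16 mm above its underside. Lies loose on the bench. May be absent.
- block_white_mid (a point): Centre of the white setting block: a steel block 70 mm long (x), 32 mm wide (y) and 22 mm tall with one white step 46 x 32 x 10 mm on top, 32 mm tall in all, about 0.35 kg. This point is half-way up, 16 mm above its underside. Lies loose on the bench. May be absent.
- punch_red_mid (a point): Half-way point (85 mm above the foot) of the red press punch, standing upright, 170 mm tall: foot 36 mm across, 8 thick; steel stem 14 mm across; heavy red cylindrical head 46 mm across, from 120 to 170 mm above the foot's underside. About 0.5 kg, its weight centred about 120 mm up: it tips over at a lean of some 8 degrees. z runs up the stem. May be absent.
- bay_red_floor (a point): Middle of the floor of the red bay, 89 mm above the bench: a fixed red plastic tray 84 mm square on top of the cabinet, floor 4 mm thick, with a rim 8 mm wide and 6 mm high round a flat 68 mm square. The bays stand in a row along the cabinet's front edge, 100 mm apart, in any order of colours. Axes as the cabinet's.
- punch_yellow_mid (a point): Half-way point (85 mm above the foot) of the yellow press punch, standing upright, 170 mm tall: foot 36 mm across, 8 thick; steel stem 14 mm across; heavy yellow cylindrical head 46 mm across, from 120 to 170 mm above the foot's underside. About 0.5 kg, its weight centred about 120 mm up: it tips over at a lean of some 8 degrees. z runs up the stem. May be absent.
- bay_yellow_floor (a point): Middle of the floor of the yellow bay, 89 mm above the bench: a fixed yellow plastic tray 84 mm square on top of the cabinet, floor 4 mm thick, with a rim 8 mm wide and 6 mm high round a flat 68 mm square. The bays stand in a row along the cabinet's front edge, 100 mm apart, in any order of colours. Axes as the cabinet's.
- punch_blue_mid (a point): Half-way point (85 mm above the foot) of the blue press punch, standing upright, 170 mm tall: foot 36 mm across, 8 thick; steel stem 14 mm across; heavy blue cylindrical head 46 mm across, from 120 to 170 mm above the foot's underside. About 0.5 kg, its weight centred about 120 mm up: it tips over at a lean of some 8 degrees. z runs up the stem. May be absent.
- bay_blue_floor (a point): Middle of the floor of the blue bay, 89 mm above the bench: a fixed blue plastic tray 84 mm square on top of the cabinet, floor 4 mm thick, with a rim 8 mm wide and 6 mm high round a flat 68 mm square. The bays stand in a row along the cabinet's front edge, 100 mm apart, in any order of colours. Axes as the cabinet's.
- parts_bin_mid (a point): Centre of a grey open plastic bin, 80 x 120 x 60 mm, that just stands on the bench. Not part of the job.
- oil_bottle_mid (a point): Half-way up a black oil bottle, 60 mm across and 150 mm tall, standing on the bench. Not part of the job.
- screw_jar_mid (a point): Half-way up a glass screw jar, 70 mm across and 80 mm tall, standing on the bench. Not part of the job.
There are look-alikes about, which are no part of the job. What is shaped like the part that bears block_white_mid but black or brown is not meant. What is shaped like the part that bears block_orange_mid but blue or brown is not meant.

How it is judged:
By the outcome, as a careful person would: the job done as asked, in the order asked, and still so for the second after the job is handed in, with the robot touching nothing.
Of punch_red, punch_yellow, punch_blue only 2 to 3 are there at a start; the rules pass over those that are not, and their reading is None.
Of block_green, block_orange, block_white only 2 to 3 are there at a start; the rules pass over those that are not, and their reading is None.
At some moment in a run one of block_green, block_orange, block_white may be knocked a few centimetres aside while the robot is not near it.
It also fails if it takes over 210 s, if anything falls off the work surface, if the arm or the gripper's body presses on something with over 40 N, if the wrist force passes 120 N, or if a joint passes its speed limit or range.

## Robot

A 6-joint arm with a two-finger parallel gripper is mounted at the origin on the work surface. World frame = base frame: x ahead of the robot, y to its left, z up, the work surface at z = 0. Lengths are in mm, angles in rad, forces in N, time in s.
With the tool pointing down it reaches from about 400 to 925 mm from the base axis. Payload 12.5 kg.
Tool frame: the origin (TCP) lies midway between the tips of the shut fingers; the grasp point (between the pads) lies 19 mm behind it; z points along the fingers, y is the line along which they close (so a half turn about z gives the same grasp; the last joint's range is limited). The gripper opens to 95 mm and grips with 3 to 60 N. Pads are 20 mm wide; open, the fingers measure 119 mm over their backs; the gripper's body (75 mm by 180 mm) begins 59 mm behind the grasp point.
Start: joints at [1.193, 0.491, 1.559, -0, 1.092, -0.106], TCP at [167.773, 602.079, 214.661] pointing down, gripper open.
Joint ranges: [-3.1, 3.1], [-0.84, 2.19], [0.05, 2.79], [-1.13, 4.28], [0.06, 2.93], [-2.69, 2.69]. Speed limits (rad/s): [2.22, 2.22, 2.79, 3.14, 3.14, 3.14].

## Interface

Orientations are given as [roll, pitch, yaw] about the fixed x, y, z axes, in that order (R = Rz(yaw) Ry(pitch) Rx(roll)).
In Python, from cell import state, read_camera, camera_info, env gives the robot as it stands.
- The arm moves only by the tool move_arm, never from a script. Its argument "commands" is a list of rows, each a list of 3 entries, a list of its own where there are three numbers: the shift along the world's x, y, z in cm, then the turn, a rotation vector about the world's x, y, z in degrees, then the opening, from 0 (shut) to 1 (fully open). A call has 1 to 10 rows; each row shifts and turns the commanded pose from where the row before left it; what a row does not reach is not made up. A row lasts 1/10 s, in which the tool goes at most 50 mm and 8.59 degrees, less where a joint would pass 70% of its speed; a pose out of reach is approached as far as the arm can. A call with a gripper value outside its range is refused whole. The fingers move at their own pace and stop on an object; the grip force is fixed at half the most. Time passes only in rows, so rows that do not move let the fingers close. It gives the time, the measured TCP pose, the force, the opening and the grip force at its end, in the units of the state.
- state(): the state, without advancing time (a new reading comes with each control period).
- read_camera(name): name is "side" or "top" or "wrist"; returns the picture (420x560x3 uint8, blue, green, red); there is no depth.
- camera_info(name): a dict with "K" (3x3 intrinsics, pixels), "k1" (the pictures are not rectified: a ray, as slopes to the right and down, at radius r is drawn at 1 + k1 r^2 times it, then the intrinsics apply), "cam_to_world" (4x4, takes a point from camera to world coordinates). Camera axes: x right, y down, z forward; pixel columns grow to the right and rows downward; lengths in mm; the calibration is good to about 2 mm. A picture is of the moment at which its call begins: read the wrist's pose just before it. camera_info takes no time and is no camera call; for the wrist camera it gives the pose at the moment of the call.
- env.job_done(): hands the job in; it is judged then, once.
The state is a dict: "t": time; "joints": joint angles; "qvel": joint speeds; "tau": joint torques, N m; "eef_pos": TCP position; "tcp_rot": TCP orientation; "ft_force": force on the tool from outside, world axes, zero at the start; "moment": the same for the moment, N m; "opening": opening from 0.0 (shut) to 1.0 (fully open); "grip_force": force on a finger pad.
Only numpy, scipy, OpenCV 4.12 (cv2) and the standard library are available. Lean on these libraries where they do the work, as an engineer would, in place of code of your own. Each camera call takes 0.05 s, during which the arm holds its last target. There are 200 camera calls.

## Working session

There is one attempt and no reset: what is moved stays moved. The work goes in short steps, Python scripts to look and compute and a tool call to move; the robot and the scene stay as the last step left them, time stands still between calls to the robot, and variables do not carry over. Pictures are saved under pics/ and viewed, at most 14 in all, crops included, and the job is handed in when it is done.

Besides the shell and the picture viewer there is one more tool, called after "Request:" by a JSON object that holds its "method" and its "body". move_arm: Moves the arm, as the interface text tells. Its arguments: {"type":"object","properties":{"commands":{"type":"array"}},"required":["commands"]}

```bash
ls; mkdir -p pics; cat > h.py <<'E'
import numpy as np, cv2
from cell import state, read_camera, camera_info, env
def ray(ci,uv):
    K=np.array(ci["K"]);T=np.array(ci["cam_to_world"]);k=ci["k1"]
    d=np.array([(uv[0]-K[0,2])/K[0,0],(uv[1]-K[1,2])/K[1,1]]);s=d.copy()
    for _ in range(20): s=d/(1+k*(s@s))
    v=T[:3,:3]@np.array([s[0],s[1],1.]);return T[:3,3],v/np.linalg.norm(v)
def onz(ci,uv,z):
    o,v=ray(ci,uv);return o+v*(z-o[2])/v[2]
def two(c1,a,c2,b):
    o1,v1=ray(c1,a);o2,v2=ray(c2,b)
    s=np.linalg.lstsq(np.c_[v1,-v2],o2-o1,rcond=None)[0]
    p,q=o1+s[0]*v1,o2+s[1]*v2;return (p+q)/2,np.linalg.norm(p-q)
def proj(ci,p):
    K=np.array(ci["K"]);T=np.linalg.inv(np.array(ci["cam_to_world"]));c=T[:3,:3]@np.array(p,float)+T[:3,3]
    s=c[:2]/c[2];s=s*(1+ci["k1"]*(s@s));return K[:2,:2]@s+K[:2,2]
E
python3 - <<'E'
from h import *
np.set_printoptions(precision=3,suppress=True)
for n in("top","side","wrist"):
    im=read_camera(n);cv2.imwrite(f"pics/{n}0.png",im);c=camera_info(n);print(n,c["K"],c["k1"],c["cam_to_world"])
print(state())
E
```

```text
pics
top [[522.416   0.    282.838]
 [  0.    522.416 210.434]
 [  0.      0.      1.   ]] -0.0011891525021192546 [[   0.024   -0.989    0.148  209.79 ]
 [  -1.      -0.026   -0.011  -52.438]
 [   0.015   -0.148   -0.989 1894.076]
 [   0.       0.       0.       1.   ]]
side [[458.469   0.    281.635]
 [  0.    458.469 203.142]
 [  0.      0.      1.   ]] 0.001901433017675033 [[   0.997   -0.053    0.055  399.171]
 [  -0.076   -0.738    0.671 -968.423]
 [   0.005   -0.673   -0.74  1108.797]
 [   0.       0.       0.       1.   ]]
wrist [[363.476   0.    273.264]
 [  0.    363.476 214.445]
 [  0.      0.      1.   ]] 0.026704220300876765 [[  0.268   0.933   0.241  99.95 ]
 [  0.964  -0.259  -0.068 621.106]
 [ -0.001   0.251  -0.968 383.999]
 [  0.      0.      0.      1.   ]]
{'t': 0.15, 'joints': array([ 1.193,  0.491,  1.559, -0.   ,  1.092, -0.106]), 'qvel': array([ 0.001, -0.001, -0.002,  0.   , -0.002,  0.001]), 'tau': array([  0.001, -61.29 , -25.828,   0.069,   0.047,  -0.   ]), 'eef_pos': array([167.712, 601.92 , 214.226]), 'tcp_rot': array([-3.141, -0.   ,  2.87 ]), 'ft_force': array([ 0.909, -0.616, -1.299]), 'moment': array([ 0.014,  0.01 , -0.018]), 'grip_force': 0.0, 'opening': 1.0018444064717689}
```

View pics/top0.png

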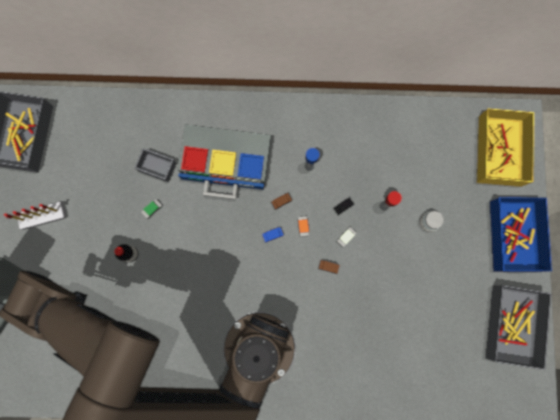

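View pics/side0.png

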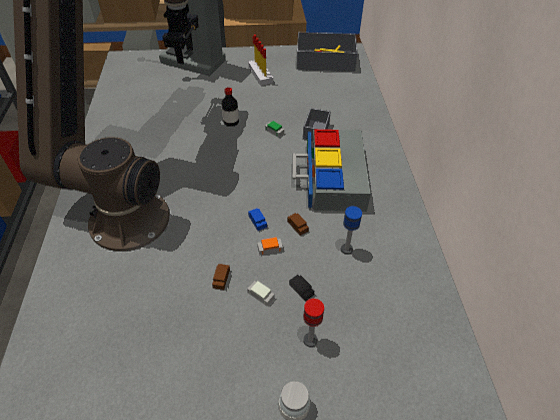

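The top view shows the cabinet at (226,157), with its bays in the order red (196,159), yellow (222,162), blue (252,166) and its handle at (221,192).

- **Block candidates:** green (151,208), orange (304,226) and white (347,237). The look-alikes are black (344,206), brown (281,200) and (328,267), and blue (273,234).
- **Punches:** blue (313,156) and red (393,198). There is no yellow punch. The red cap at (124,251) is the oil bottle.

I choose the green, orange and white blocks and the two punches.

```bash
cat >> h.py <<'E'
R={"red":[(0,8),(172,180)],"orange":[(9,19)],"yellow":[(22,35)],"green":[(45,80)],"blue":[(100,125)]}
def mask(im,col,smin=130,vmin=60):
    h=cv2.cvtColor(im,cv2.COLOR_BGR2HSV);m=np.zeros(h.shape[:2],np.uint8)
    if col=="white": return cv2.inRange(h,(0,0,185),(180,60,255))
    for a,b in R[col]: m|=cv2.inRange(h,(a,smin,vmin),(b,255,255))
    return m
def blobs(im,col,amin=25,**k):
    m=mask(im,col,**k);o=[]
    for c in cv2.findContours(m,cv2.RETR_EXTERNAL,cv2.CHAIN_APPROX_NONE)[0]:
        M=cv2.moments(c)
        if M["m00"]>=amin:o.append((M["m00"],M["m10"]/M["m00"],M["m01"]/M["m00"],c))
    return sorted(o,key=lambda t:-t[0])
E
python3 - <<'E'
from h import *
np.set_printoptions(precision=1,suppress=True)
for n in("top","side"):
    im=cv2.imread(f"pics/{n}0.png")
    for c in("red","orange","yellow","green","blue","white"):
        print(n,c,[(int(a),round(x,1),round(y,1)) for a,x,y,_ in blobs(im,c,20) if (n=="side" or 130<x<460) ][:8])
E
```

```text
top red [(499, 194.2, 158.9), (148, 393.1, 198.1)]
top orange [(1523, 277.6, 83.0), (94, 328.6, 266.3), (94, 280.9, 200.7), (87, 303.3, 225.6)]
top yellow [(508, 222.3, 162.5)]
top green [(63, 150.8, 208.1)]
top blue [(467, 250.3, 165.8), (189, 217.0, 179.6), (138, 272.5, 234.0), (128, 312.0, 155.1)]
top white [(108, 346.8, 236.4)]
side red [(723, 11.0, 152.8), (373, 326.4, 137.2), (342, 313.3, 309.9), (102, 258.8, 45.4), (32, 227.9, 90.9)]
side orange [(3144, 263.5, 21.0), (994, 126.2, 10.3), (698, 95.1, 57.6), (186, 220.2, 274.0), (144, 270.0, 243.2), (111, 297.0, 219.6), (39, 3.9, 209.9), (25, 302.5, 228.1)]
side yellow [(461, 327.7, 156.9), (124, 260.1, 60.5), (46, 331.6, 49.4)]
side green [(52, 274.3, 125.2)]
side blue [(1766, 333.0, 15.3), (469, 329.1, 178.1), (370, 103.4, 36.3), (224, 257.5, 218.6), (166, 353.0, 212.2), (148, 309.7, 164.5), (60, 160.3, 33.6), (59, 350.7, 223.3)]
side white [(149, 260.0, 288.9), (87, 256.9, 70.0)]
```

```bash
python3 - <<'E'
from h import *
np.set_printoptions(precision=1,suppress=True)
t,s=camera_info("top"),camera_info("side")
P={"bayR":((194.2,158.9),(326.4,137.2)),"bayY":((222.3,162.5),(327.7,156.9)),"bayB":((250.3,165.8),(329.1,178.1)),
"pR":((393.1,198.1),(313.3,309.9)),"pB":((312.3,155.1),(353,214.5)),"green":((150.8,208.1),(274.3,125.2)),
"orange":((303.3,225.6),(270,243.2)),"white":((346.8,236.4),(260,288.9)),"bottlecap":((124,251),(228,91)),"jar":((432,219),(295,400)),"bin":((156,164),(317,122)),
"handle":((221,196.5),(294,167))}
for k,(a,b) in P.items():
    p,e=two(t,a,s,b);print(k,p,round(e,1),"r",round(np.hypot(*p[:2])))
r,b=[two(t,*[P[k][0]],s,P[k][1])[0] for k in("bayR","bayB")]
print("row dir",np.degrees(np.arctan2(*(r-b)[[1,0]])),np.linalg.norm((r-b)[:2]))
E
```

```text
bayR [652.7 244.   96.7] 2.4 r 697
bayY [642.9 144.9  95.6] 2.2 r 659
bayB [633.3  45.9  95.8] 2.9 r 635
pR [ 519.8 -444.   157.4] 3.9 r 684
pB [ 661.2 -167.4  164.1] 1.1 r 682
green [482.9 400.4  35.3] 1.8 r 627
orange [ 434.3 -148.1   31.9] 2.1 r 459
white [ 398.5 -304.2   36.9] 2.9 r 501
bottlecap [319.6 449.6 159.6] 0.7 r 552
jar [ 465.5 -606.6   52.5] 6.2 r 765
bin [641.4 387.7  51.6] 2.0 r 749
handle [530.8 149.1  53. ] 2.1 r 551
row dir 84.40038380269188 199.07401793003174
```

Request:
{"method": "move_arm", "body": {"commands": [[[3, -3.8, 0], [0, 0, -6.7], 0.5], [[3, -3.8, 0], [0, 0, -6.7], 0.5], [[3, -3.8, 0], [0, 0, -6.7], 0.5], [[3, -3.8, 0], [0, 0, -6.7], 0.5], [[3, -3.8, 0], [0, 0, -6.7], 0.5], [[3, -3.8, 0], [0, 0, -6.7], 0.5], [[3, -3.8, 0], [0, 0, -6.7], 0.5], [[3, -3.8, 0], [0, 0, -6.7], 0.5], [[3, -3.8, 0], [0, 0, -6.7], 0.5], [[3, -3.8, 0], [0, 0, -6.7], 0.5]]}}

```text
t: 1.15
eef_pos: [468.7, 220.3, 214.7]
tcp_rot: [3.141, -0.0, 1.696]
ft_force: [1.4, 0.8, 0.6]
opening: 0.499
grip_force: 0.0
```

Request:
{"method": "move_arm", "body": {"commands": [[[3, -3.7, 0], [0, 0, -6.7], 0.5], [[2.2, -3, 0], [0, 0, -6.4], 0.5], [[0, 0, 0], [0, 0, 0], 0.5], [[0, 0, 0], [0, 0, 0], 0.5]]}}

```text
t: 1.55
eef_pos: [519.8, 154.5, 214.3]
tcp_rot: [-3.141, 0.0, 1.471]
ft_force: [0.3, 0.1, -0.0]
opening: 0.498
grip_force: 0.0
```

```bash
python3 - <<'E'
from h import *
np.set_printoptions(precision=2,suppress=True)
s=state();print(s["eef_pos"],s["tcp_rot"])
c=camera_info("wrist");im=read_camera("wrist");cv2.imwrite("pics/w1.png",im)
print(c["cam_to_world"]);print("handle pred",proj(c,(531,152,50)))
E
```

```text
[519.76 154.48 214.28] [-3.14  0.    1.47]
[[  1.    -0.1   -0.03 527.17]
 [ -0.1   -0.96  -0.25 224.9 ]
 [ -0.     0.25  -0.97 384.07]
 [  0.     0.     0.     1.  ]]
handle pred [285.67 199.  ]
```

View pics/w1.png

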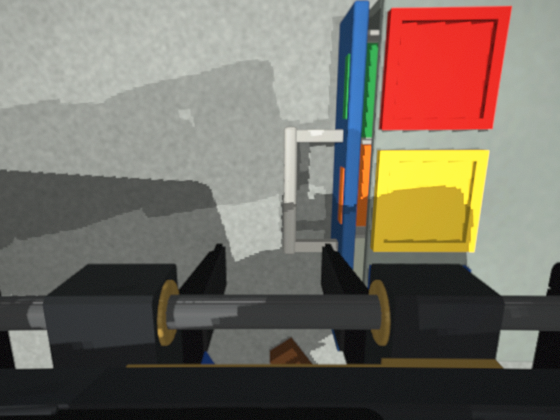

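The wrist view shows the handle bar as a vertical strip from (290,128) to (290,250), with the drawer front at column 350 or so. The drawer stands slightly open: the green compartment shows at (370,90) and the orange one at (366,185).

```bash
python3 - <<'E'
from h import *
np.set_printoptions(precision=1,suppress=True)
c=camera_info("wrist");im=cv2.imread("pics/w1.png")
for uv in((290,128),(290,252),(290,190)): print(onz(c,uv,56))
t=camera_info("top")
g=cv2.cvtColor(im,cv2.COLOR_BGR2GRAY);print(g[170,275:315],g[220,275:315]);print(g[110:140,290],g[235:262,290])
# two-view height with the top camera
print(two(c,(290,190),t,(221,196.5)))
for k in("yellow","red"):
  b=blobs(im,k,500)[0];print(k,b[:3],onz(c,b[1:3],89),two(c,b[1:3],t,{"yellow":(222.3,162.5),"red":(194.2,158.9)}[k]))
E
```

```text
[539.9 217.1  56. ]
[530.  101.9  56. ]
[535.2 162.1  56. ]
[167 167 166 164 160 156 157 157 157 174 199 213 219 218 215 212 207 206
 202 189 164 128  92  81  89  99 104 105 107 107 105  99  99 116 152 161
 165 166 164 163] [191 195 198 198 189 169 145 101  97 115 130 137 142 142 144 143 144 144
 142 132 119 104  97  98  95  92  89  87  86  86  87  94 101 103 101 100
 101 104 106 105]
[185 183 181 184 186 191 193 195 196 190 181 164 158 158 157 152 156 185
 207 212 219 220 220 219 219 220 219 218 219 218] [142 143 143 141 142 143 144 143 142 142 142 143 141 142 143 143 142 140
 127 110 108 109 109 109 108 104 105]
(array([536.6, 153.5,  12.6]), np.float64(0.4392589767955924))
yellow (10769.0, 427.39037979385273, 199.8772711796205) [646.5 149.1  89. ] (array([648.4, 146.9,  81.8]), np.float64(2.2253200609370607))
red (14225.0, 442.8140597539543, 67.12463971880491) [656.6 250.6  89. ] (array([658.9, 249. ,  81. ]), np.float64(4.996659419309578))
```

Request:
{"method": "move_arm", "body": {"commands": [[[1.4, 0.5, 0], [0, 0, 0], 0.5], [[0, 0, -4], [0, 0, 0], 0.5], [[0, 0, -4], [0, 0, 0], 0.5], [[0, 0, -4], [0, 0, 0], 0.5], [[0, 0, -3], [0, 0, 0], 0.5], [[0, 0, -2], [0, 0, 0], 0.5], [[0, 0, -1.2], [0, 0, 0], 0.5], [[0, 0, 0], [0, 0, 0], 0.5]]}}

```text
t: 2.4
eef_pos: [532.8, 160.9, 31.7]
tcp_rot: [-3.14, 0.001, 1.474]
ft_force: [0.2, -0.6, -0.0]
opening: 0.501
grip_force: 0.0
```

Request:
{"method": "move_arm", "body": {"commands": [[[0, 0, 0], [0, 0, 0], 0], [[0, 0, 0], [0, 0, 0], 0], [[0, 0, 0], [0, 0, 0], 0], [[0, 0, 0], [0, 0, 0], 0], [[0, 0, 0], [0, 0, 0], 0], [[0, 0, 0], [0, 0, 0], 0]]}}

```text
t: 3.0
eef_pos: [534.2, 160.1, 33.1]
tcp_rot: [3.14, -0.0, 1.472]
ft_force: [1.2, -0.3, 4.1]
opening: 0.126
grip_force: 30.0
```

Request:
{"method": "move_arm", "body": {"commands": [[[-1, 0.1, 0], [0, 0, 0], 0], [[-1, 0.1, 0], [0, 0, 0], 0], [[-1, 0.1, 0], [0, 0, 0], 0], [[-1, 0.1, 0], [0, 0, 0], 0], [[-1, 0.1, 0], [0, 0, 0], 0], [[-1, 0.1, 0], [0, 0, 0], 0], [[-1, 0.1, 0], [0, 0, 0], 0], [[-1, 0.1, 0], [0, 0, 0], 0], [[-0.5, 0.05, 0], [0, 0, 0], 0], [[-0.5, 0.05, 0], [0, 0, 0], 0]]}}

```text
t: 4.0
eef_pos: [443.4, 169.1, 33.1]
tcp_rot: [3.14, -0.0, 1.472]
ft_force: [2.1, -2.4, 6.8]
opening: 0.126
grip_force: 30.0
```

Request:
{"method": "move_arm", "body": {"commands": [[[-0.5, 0.05, 0], [0, 0, 0], 0], [[-0.5, 0.05, 0], [0, 0, 0], 0], [[-0.3, 0.03, 0], [0, 0, 0], 0], [[-0.3, 0.03, 0], [0, 0, 0], 0], [[0, 0, 0], [0, 0, 0], 0]]}}

```text
t: 4.5
eef_pos: [431.9, 170.4, 33.1]
tcp_rot: [3.132, -0.002, 1.472]
ft_force: [22.3, -13.2, -8.0]
opening: 0.123
grip_force: 30.0
```

Request:
{"method": "move_arm", "body": {"commands": [[[0.3, -0.03, 0], [0, 0, 0], 0], [[0, 0, 0], [0, 0, 0], 0.5], [[0, 0, 0], [0, 0, 0], 0.5], [[0, 0, 0], [0, 0, 0], 0.5], [[0, 0, 3], [0, 0, 0], 0.5], [[0, 0, 4], [0, 0, 0], 0.5], [[0, 0, 5], [0, 0, 0], 0.5], [[0, 0, 5], [0, 0, 0], 0.8], [[0, 0, 5], [0, 0, 0], 0.8], [[0, 0, 0], [0, 0, 0], 0.8]]}}

```text
t: 5.5
eef_pos: [432.2, 171.0, 258.2]
tcp_rot: [3.133, -0.003, 1.472]
ft_force: [0.4, -0.4, -0.9]
opening: 0.7
grip_force: 0.0
```

```bash
python3 - <<'E'
from h import *
np.set_printoptions(precision=1,suppress=True)
print(state()["eef_pos"],state()["tcp_rot"])
for n in("top","side","wrist"):
    im=read_camera(n);cv2.imwrite(f"pics/{n}2.png",im)
t,s=camera_info("top"),camera_info("side")
a,b=cv2.imread("pics/top2.png"),cv2.imread("pics/side2.png")
cv2.imwrite("pics/c2.png",np.hstack([cv2.resize(a[110:310,130:420],(390,269),interpolation=3),cv2.resize(b[90:310,190:380],(232,269))]))
for c in("orange","green","white"):
    print(c,[np.round(x[:3],1) for x in blobs(a,c,20) if 130<x[1]<460],[np.round(x[:3],1) for x in blobs(b,c,20) if x[1]>200 and x[2]>110])
E
```

```text
[432.2 171.  258.2] [ 3.1 -0.   1.5]
orange [array([1469.5,  276.7,   83. ]), array([441.5, 223.4, 190. ]), array([ 94. , 328.6, 266.3]), array([ 93.5, 281. , 200.6]), array([ 86.5, 303.3, 225.6])] [array([346. , 298.1, 170.4]), array([186.5, 220.1, 274. ]), array([143. , 269.9, 243.1]), array([114. , 296.9, 219.5]), array([ 25. , 302.5, 228.1])]
green [array([114.5, 193.5, 178.8]), array([ 63. , 150.8, 208.1])] [array([273. , 297.8, 152.5]), array([ 55.5, 274.1, 125.5])]
white [array([140.5, 434.5, 219.4]), array([128. , 346.6, 236.6])] [array([154. , 260. , 288.8]), array([ 32.5, 286. , 398.3])]
```

View pics/wrist2.png

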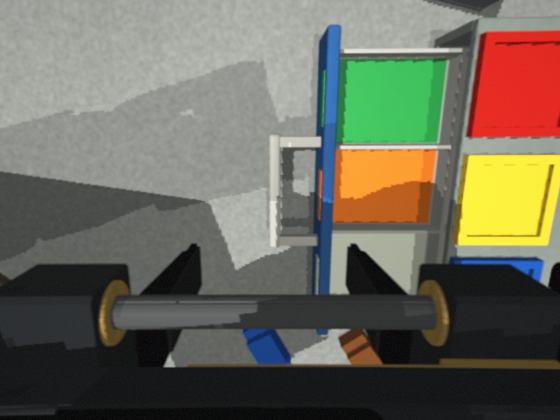

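The drawer is open in the wrist view. Its compartments are green (393,100) and orange (385,187), with white at (385,250). The colour checks show the blocks have not moved. Next I go to look at the green block.

```bash
python3 - <<'E'
from h import *
np.set_printoptions(precision=1,suppress=True)
c=camera_info("wrist");t=camera_info("top");s=camera_info("side");im=cv2.imread("pics/wrist2.png")
for k in("green","orange"):
    b=blobs(im,k,1000)[0];print(k,b[0],onz(c,b[1:3],15),cv2.boxPoints(cv2.minAreaRect(b[3])).round())
    print([onz(c,p,15)[:2] for p in cv2.boxPoints(cv2.minAreaRect(b[3]))])
a=cv2.imread("pics/top2.png")
print(two(c,blobs(im,"orange",1000)[0][1:3],s,(298.1,170.4)),two(c,blobs(im,"green",1000)[0][1:3],s,(297.8,152.5)))
E
```

```text
green 8361.5 [561.5 248.5  15. ] [[336.  59.]
 [445.  59.]
 [445. 141.]
 [336. 141.]]
[array([507.1, 294.3]), array([618.4, 282.6]), array([620.7, 199.3]), array([502.8, 211.2])]
orange 6967.5 [552.9 156.5  15. ] [[333. 222.]
 [333. 149.]
 [435. 149.]
 [435. 222.]]
[array([494.4, 119.3]), array([499.1, 202.9]), array([610.2, 191.7]), array([611.4, 107.9])]
(array([548.4, 159. ,  27.3]), np.float64(1.9098160493028793)) (array([556.2, 248.1,  29.5]), np.float64(1.8029028422182312))
```

Request:
{"method": "move_arm", "body": {"commands": [[[1, 4, -1], [0, 0, 0], 1], [[1, 4, -1], [0, 0, 0], 1], [[1, 4, -1], [0, 0, 0], 1], [[1.3, 3.9, -1.3], [0, 0, 0], 1], [[0, 0, 0], [0, 0, 0], 1], [[0, 0, 0], [0, 0, 0], 1]]}}

```text
t: 6.25
eef_pos: [472.8, 329.5, 207.1]
tcp_rot: [-3.138, 0.003, 1.473]
ft_force: [0.2, -0.2, 0.1]
opening: 0.999
grip_force: 0.0
```

```bash
cat > blk.py <<'E'
import sys
from h import *
np.set_printoptions(precision=1,suppress=True)
col,name=sys.argv[1:3]
s=state();c=camera_info("wrist");im=read_camera("wrist");cv2.imwrite(f"pics/{name}.png",im)
tp=camera_info("top");ti=read_camera("top")
for b in blobs(im,col,600)[:3]:
    r=cv2.minAreaRect(b[3]);q=np.array([onz(c,p,32)[:2] for p in cv2.boxPoints(r)])
    e=[q[1]-q[0],q[2]-q[1]];e.sort(key=np.linalg.norm)
    print("area",b[0],"px",b[1:3],"pos@32",onz(c,b[1:3],32),"sides",[np.linalg.norm(x) for x in e],"long axis deg",np.degrees(np.arctan2(e[1][1],e[1][0])))
    p0=proj(tp,onz(c,b[1:3],32));n=min(blobs(ti,col,20),key=lambda x:np.hypot(x[1]-p0[0],x[2]-p0[1]));print("two-view",two(c,b[1:3],tp,n[1:3]))
print("tcp",s["eef_pos"],"yaw",np.degrees(s["tcp_rot"][2]),"j",s["joints"])
E
python3 blk.py green g1
```

```text
area 5148.5 px (355.95678352918327, 256.48460716713606) pos@32 [548.9 258.4  32. ] sides [np.float64(71.4862786003303), np.float64(108.9961877182882)] long axis deg -5.426917932574537
two-view (array([558. , 248.7,   9.2]), np.float64(9.077050427954791))
area 1674.0 px (279.4225408203903, 112.37813620071685) pos@32 [485.  405.2  32. ] sides [np.float64(30.732488773609788), np.float64(45.236511680253074)] long axis deg -45.000809066613066
two-view (array([ 542. ,  342.9, -170.9]), np.float64(169.75814769639723))
tcp [472.8 329.5 207.1] yaw 84.40853139155557 j [ 0.5  0.4  1.7 -0.   1.   0.6]
```

View pics/g1.png

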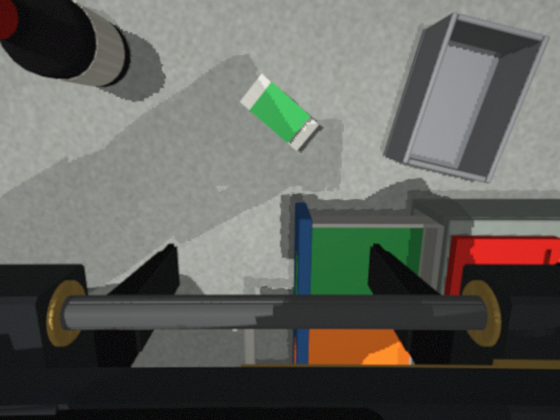

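The green block is at (280,112) in the wrist view, lying at about -45° at (485,404). The bottle and the bin are well clear, so I pick it up.

Request:
{"method": "move_arm", "body": {"commands": [[[0.2, 1.3, 0], [0, 0, 8.4], 1], [[0.2, 1.3, 0], [0, 0, 8.4], 1], [[0.2, 1.3, 0], [0, 0, 8.4], 1], [[0.2, 1.2, -2], [0, 0, 8.4], 1], [[0.2, 1.2, -3], [0, 0, 8.4], 1], [[0.2, 1.2, -4], [0, 0, 8.4], 1], [[0, 0, -4], [0, 0, 0], 1], [[0, 0, -4], [0, 0, 0], 1], [[0, 0, -2], [0, 0, 0], 1], [[0, 0, -1], [0, 0, 0], 1]]}}

```text
t: 7.35
eef_pos: [485.3, 402.9, 8.0]
tcp_rot: [-3.139, -0.0, 2.35]
ft_force: [0.6, -1.2, 0.2]
opening: 1.003
grip_force: 0.0
```

Request:
{"method": "move_arm", "body": {"commands": [[[0, 0, 0], [0, 0, 0], 1], [[0, 0, 0], [0, 0, 0], 0], [[0, 0, 0], [0, 0, 0], 0], [[0, 0, 0], [0, 0, 0], 0], [[0, 0, 0], [0, 0, 0], 0], [[0, 0, 0], [0, 0, 0], 0], [[0, 0, 0], [0, 0, 0], 0], [[0, 0, 0], [0, 0, 0], 0]]}}

```text
t: 8.15
eef_pos: [485.8, 404.4, 9.7]
tcp_rot: [3.141, 0.0, 2.351]
ft_force: [0.2, 0.3, -0.1]
opening: 0.468
grip_force: 0.0
```

Request:
{"method": "move_arm", "body": {"commands": [[[0, 0, -0.3], [0, 0, 0], 0], [[0, 0, 0], [0, 0, 0], 0], [[0, 0, 0], [0, 0, 0], 0], [[0, 0, 0], [0, 0, 0], 0]]}}

```text
t: 8.55
eef_pos: [485.6, 404.2, 6.3]
tcp_rot: [-3.141, -0.0, 2.351]
ft_force: [0.0, -0.1, -3.9]
opening: 0.333
grip_force: 30.0
```

Request:
{"method": "move_arm", "body": {"commands": [[[0, 0, 2], [0, 0, 0], 0], [[0, 0, 4], [0, 0, 0], 0], [[0, 0, 4], [0, 0, 0], 0], [[0, 0, 4], [0, 0, 0], 0], [[1.4, -3, 0], [0, 0, 8], 0], [[1.4, -3, 0], [0, 0, 8], 0], [[1.4, -3, 0], [0, 0, 8], 0], [[1.4, -3, 0], [0, 0, 8], 0], [[1.3, -3, 0], [0, 0, 7.6], 0], [[0, -0.4, 0], [0, 0, 0], 0]]}}

```text
t: 9.55
eef_pos: [555.9, 247.5, 146.5]
tcp_rot: [-3.141, -0.0, 3.044]
ft_force: [-1.1, -0.1, -3.0]
opening: 0.336
grip_force: 30.0
```

Request:
{"method": "move_arm", "body": {"commands": [[[0, 0.2, -4], [0, 0, 0], 0], [[0, 0, -4], [0, 0, 0], 0], [[0, 0, -2.5], [0, 0, 0], 0], [[0, 0, -1], [0, 0, 0], 0], [[0, 0, -0.7], [0, 0, 0], 0], [[0, 0, 0], [0, 0, 0], 0], [[0, 0, 0], [0, 0, 0], 0]]}}

```text
t: 10.25
eef_pos: [555.3, 252.7, 25.8]
tcp_rot: [3.141, 0.002, 3.042]
ft_force: [0.5, -0.1, -2.7]
opening: 0.334
grip_force: 30.0
```

Request:
{"method": "move_arm", "body": {"commands": [[[0, -0.2, -0.4], [0, 0, 0], 0], [[0, 0, 0], [0, 0, 0], 0], [[0, 0, 0], [0, 0, 0], 0.5], [[0, 0, 0], [0, 0, 0], 0.5], [[0, 0, 0], [0, 0, 0], 0.5], [[0, 0, 3], [0, 0, 0], 0.5], [[0, 0, 4], [0, 0, 0], 0.5], [[0, 0, 4], [0, 0, 0], 0.5], [[0, 0, 4], [0, 0, 0], 0.8], [[0, 0, 4], [0, 0, 0], 1]]}}

```text
t: 11.25
eef_pos: [554.5, 250.3, 212.6]
tcp_rot: [3.141, 0.0, 3.043]
ft_force: [0.8, -0.3, -0.3]
opening: 0.617
grip_force: 0.0
```

```bash
python3 - <<'E'
from h import *
np.set_printoptions(precision=1,suppress=True)
print(state()["eef_pos"],state()["joints"])
t,s=camera_info("top"),camera_info("side")
a,b=read_camera("top"),read_camera("side");cv2.imwrite("pics/top3.png",a);cv2.imwrite("pics/side3.png",b)
for c in("orange","green","white"):
    print(c,[np.round(x[:3],1) for x in blobs(a,c,20) if 130<x[1]<460],[np.round(x[:3],1) for x in blobs(b,c,20) if x[1]>200 and x[2]>110])
E
```

```text
[554.5 250.3 212.6] [ 0.3  0.5  1.6  0.   1.1 -1.2]
orange [array([1474.5,  278.1,   83. ]), array([611.5, 220.5, 191.3]), array([ 97. , 280.8, 200.8]), array([ 94. , 328.6, 266.3]), array([ 86.5, 303.3, 225.6])] [array([349.5, 297.9, 170.3]), array([189.5, 220.3, 274. ]), array([141.5, 269.8, 243. ]), array([113. , 296.9, 219.6]), array([ 25. , 302.5, 228.1])]
green [array([ 60.5, 202.2, 194.5])] [array([ 63. , 296.8, 148.3]), array([ 53. , 309.9, 152.8])]
white [array([164.5, 434.6, 219.4]), array([139.5, 346.6, 236.8])] [array([155. , 260.1, 288.8]), array([ 48. , 294. , 399.6])]
```

Request:
{"method": "move_arm", "body": {"commands": [[[-0.6, -4.4, 0], [0, 0, 0], 1], [[-0.6, -4.4, 0], [0, 0, 0], 1], [[-0.6, -4.4, 0], [0, 0, 0], 1], [[-0.6, -4.4, 0], [0, 0, 0], 1], [[-0.6, -4.4, 0], [0, 0, 0], 1], [[-0.6, -4.4, 0], [0, 0, 0], 1], [[-0.6, -4.4, 0], [0, 0, 0], 1], [[-0.6, -4.4, 0], [0, 0, 0], 1], [[-0.6, -4.3, 0], [0, 0, 0], 1], [[0, 0, 0], [0, 0, 0], 1]]}}

```text
t: 12.35
eef_pos: [500.0, -148.6, 210.1]
tcp_rot: [-3.141, -0.0, 3.038]
ft_force: [0.3, 0.2, -0.9]
opening: 1.0
grip_force: 0.0
```

```bash
python3 blk.py orange o1
```

```text
area 2413.0 px (358.03964635999444, 207.7905097389142) pos@32 [521.4 -67.1  32. ] sides [np.float64(38.75878255784451), np.float64(66.01970021005381)] long axis deg 119.9042801648996
two-view (array([  879.3,   291.1, -1500. ]), np.float64(109.01687696957164))
area 1663.0 px (268.9660252555622, 125.63489677290038) pos@32 [ 434.5 -145.9   32. ] sides [np.float64(31.61457553242526), np.float64(45.5124412095888)] long axis deg 9.133402814855438
two-view (array([ 350.6, -167.9,  477. ]), np.float64(166.21046116611345))
tcp [ 500.  -148.6  210.1] yaw 174.08155677220606 j [-0.4  0.4  1.8 -0.   1.  -1.9]
```

View pics/o1.png

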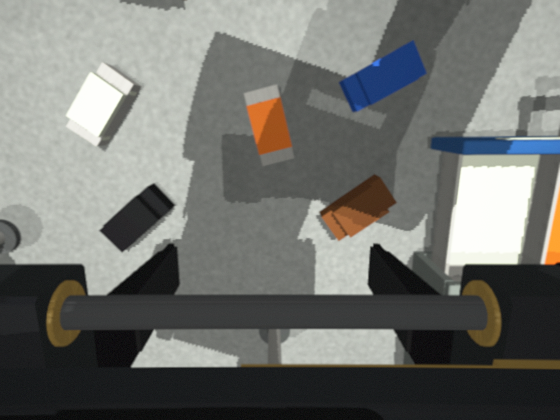

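The orange block (269,126) has the blue look-alike to its right (383,76) and a brown one at (358,208). I use a narrower opening to keep clear of them.

Request:
{"method": "move_arm", "body": {"commands": [[[-2.2, 0.1, 0], [0, 0, 5], 0.7], [[-2.2, 0.1, 0], [0, 0, 5], 0.7], [[-2.1, 0.1, 0], [0, 0, 5], 0.7], [[0, 0, -4], [0, 0, 0], 0.7], [[0, 0, -4], [0, 0, 0], 0.7], [[0, 0, -4], [0, 0, 0], 0.7], [[0, 0, -4], [0, 0, 0], 0.7], [[0, 0, -3], [0, 0, 0], 0.7], [[0, 0, -1], [0, 0, 0], 0.7], [[0, 0, 0], [0, 0, 0], 0.7]]}}

```text
t: 13.45
eef_pos: [435.5, -140.5, 9.9]
tcp_rot: [3.14, -0.002, -2.977]
ft_force: [0.3, 0.2, 1.0]
opening: 0.7
grip_force: 0.0
```

```bash
python3 -c "
from h import *
print(state()['eef_pos'],state()['tcp_rot'])"
```

```text
[ 435.5044911  -140.53628717    9.9002949 ] [ 3.14001918e+00 -2.01184090e-03 -2.97749958e+00]
```

Request:
{"method": "move_arm", "body": {"commands": [[[-0.1, -0.5, -0.3], [0, 0, 0], 0.7], [[0, 0, 0], [0, 0, 0], 0], [[0, 0, 0], [0, 0, 0], 0], [[0, 0, 0], [0, 0, 0], 0], [[0, 0, 0], [0, 0, 0], 0], [[0, 0, 0], [0, 0, 0], 0], [[0, 0, 0], [0, 0, 0], 0]]}}

```text
t: 14.15
eef_pos: [434.9, -146.7, 7.9]
tcp_rot: [-3.141, 0.0, -2.979]
ft_force: [-0.5, 0.7, 5.8]
opening: 0.334
grip_force: 29.9
```

Request:
{"method": "move_arm", "body": {"commands": [[[0, 0, 2], [0, 0, 0], 0], [[0, 0, 4], [0, 0, 0], 0], [[0, 0, 4], [0, 0, 0], 0], [[0, 0, 4], [0, 0, 0], 0], [[1.6, 4.3, 0], [0, 0, -5], 0], [[1.6, 4.3, 0], [0, 0, -5], 0], [[1.6, 4.3, 0], [0, 0, -5], 0], [[1.6, 4.3, 0], [0, 0, 0], 0], [[1.6, 4.3, 0], [0, 0, 0], 0], [[1.6, 4.3, 0], [0, 0, 0], 0]]}}

```text
t: 15.15
eef_pos: [530.7, 113.3, 147.2]
tcp_rot: [-3.141, -0.001, 3.043]
ft_force: [1.1, -1.1, -3.3]
opening: 0.334
grip_force: 29.9
```

Request:
{"method": "move_arm", "body": {"commands": [[[1.6, 4.3, 0], [0, 0, 0], 0], [[0, 0, 0], [0, 0, 0], 0], [[0, 0, 0], [0, 0, 0], 0]]}}

```text
t: 15.45
eef_pos: [546.1, 155.2, 146.8]
tcp_rot: [-3.141, -0.002, 3.045]
ft_force: [-0.4, -0.6, -4.0]
opening: 0.335
grip_force: 29.9
```

Request:
{"method": "move_arm", "body": {"commands": [[[0, 0.4, -4], [0, 0, 0], 0], [[0, 0, -4], [0, 0, 0], 0], [[0, 0, -2], [0, 0, 0], 0], [[0, 0, -1], [0, 0, 0], 0], [[0, 0, -0.8], [0, 0, 0], 0], [[0, 0, -0.4], [0, 0, 0], 0], [[0, 0, 0], [0, 0, 0], 0], [[0, 0, 0], [0, 0, 0], 0]]}}

```text
t: 16.25
eef_pos: [547.1, 158.4, 26.5]
tcp_rot: [3.141, 0.001, 3.042]
ft_force: [0.9, -0.3, -3.0]
opening: 0.336
grip_force: 29.9
```

Request:
{"method": "move_arm", "body": {"commands": [[[0, 0, -0.3], [0, 0, 0], 0], [[0, 0, 0], [0, 0, 0], 0.5], [[0, 0, 0], [0, 0, 0], 0.5], [[0, 0, 0], [0, 0, 0], 0.5], [[0, 0, 3], [0, 0, 0], 0.5], [[0, 0, 4], [0, 0, 0], 0.5], [[0, 0, 4], [0, 0, 0], 0.5], [[0, 0, 4], [0, 0, 0], 0.8], [[0, 0, 4], [0, 0, 0], 1], [[0, 0, 0], [0, 0, 0], 1]]}}

```text
t: 17.25
eef_pos: [548.6, 158.8, 218.0]
tcp_rot: [3.139, 0.009, 3.043]
ft_force: [0.3, -0.4, -0.1]
opening: 0.698
grip_force: 0.0
```

Request:
{"method": "move_arm", "body": {"commands": [[[-0.8, -4.6, 0], [0, 0, 0], 1], [[-0.8, -4.6, 0], [0, 0, 0], 1], [[-0.8, -4.6, 0], [0, 0, 0], 1], [[-0.8, -4.6, 0], [0, 0, 0], 1], [[-0.8, -4.6, 0], [0, 0, 0], 1], [[-0.8, -4.6, 0], [0, 0, 0], 1], [[-0.8, -4.6, 0], [0, 0, 0], 1], [[-0.8, -4.6, 0], [0, 0, 0], 1], [[-0.8, -4.6, 0], [0, 0, 0], 1], [[-0.8, -4.4, 0], [0, 0, 0], 1]]}}

```text
t: 18.25
eef_pos: [465.9, -301.5, 212.1]
tcp_rot: [3.141, -0.0, 3.042]
ft_force: [0.1, -0.1, 0.3]
opening: 0.998
grip_force: 0.0
```

Request:
{"method": "move_arm", "body": {"commands": [[[0, 0, 0], [0, 0, 0], 1], [[0, 0, 0], [0, 0, 0], 1]]}}

```text
t: 18.45
eef_pos: [466.2, -300.1, 211.9]
tcp_rot: [3.141, -0.001, 3.04]
ft_force: [-0.4, 0.5, -0.1]
opening: 0.999
grip_force: 0.0
```

```bash
python3 blk.py white wh1; python3 - <<'E'
from h import *
t=camera_info("top");s=camera_info("side");a,b=read_camera("top"),read_camera("side")
for c in("white","orange","green"):
    print(c,[np.round(x[:3],1) for x in blobs(a,c,20) if 130<x[1]<460],[np.round(x[:3],1) for x in blobs(b,c,20) if x[1]>200 and x[2]>110])
cv2.imwrite("pics/top4.png",cv2.resize(a[120:290,130:410],(700,425)))
E
```

```text
area 14810.0 px (220.78226423587665, 95.97641233400854) pos@32 [ 370.1 -338.4   32. ] sides [np.float64(124.49603258780161), np.float64(169.57722271321995)] long axis deg 140.44392940584373
two-view (array([ 389.3, -280.4,  944. ]), np.float64(153.87137292238137))
area 9887.0 px (81.3188361821921, 196.49868514210578) pos@32 [ 449.4 -486.1   32. ] sides [np.float64(133.2195295962537), np.float64(152.6122724559946)] long axis deg 50.17980081494561
two-view (array([ 540. , -789.3, -517.2]), np.float64(13.996010766943371))
area 2293.0 px (338.66216019770314, 344.30912923390025) pos@32 [ 638.7 -245.6   32. ] sides [np.float64(39.514884717153606), np.float64(110.81953668320706)] long axis deg 84.4343151910301
two-view (array([ 549.8, -101.9,  132.8]), np.float64(316.851416938768))
tcp [ 466.2 -300.1  211.9] yaw 174.20773753754807 j [-0.7  0.4  1.7  0.   1.  -2.2]
white [array([587.5, 246.1, 193.7]), array([144.5, 434.6, 219.4])] [array([545. , 294.3, 394.8]), array([130. , 258.6, 289.8]), array([104.5, 309.8, 191.1]), array([ 40.5, 454.3, 238.9]), array([ 22. , 453. , 222.7])]
orange [array([1484.5,  276.8,   83. ]), array([612.5, 220.5, 191. ]), array([ 87.5, 280.9, 200.9])] [array([204.5, 220.1, 274.6]), array([ 32.5, 311.5, 173.2]), array([ 21. , 302.9, 227.7])]
green [array([391.5, 194.3, 189.2])] []
```

View pics/top4.png

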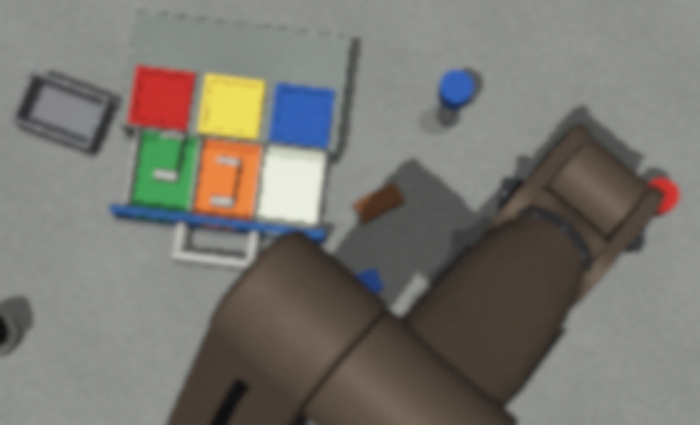

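The top crop shows orange seated at (225,181). Green, at (168,154), sits further back in its compartment than I placed it, so I will look at it closely at the next visit. For the white block I tighten the threshold.

```bash
python3 - <<'E'
from h import *
np.set_printoptions(precision=1,suppress=True)
c=camera_info("wrist");im=cv2.imread("pics/wh1.png")
for v in(205,220,235):
  m=cv2.inRange(im,(v,v,v),(255,255,255));m=cv2.morphologyEx(m,cv2.MORPH_OPEN,np.ones((3,3)))
  for k in sorted(cv2.findContours(m,0,1)[0],key=cv2.contourArea)[::-1][:3]:
    if cv2.contourArea(k)<300: continue
    r=cv2.minAreaRect(k);q=np.array([onz(c,p,32)[:2] for p in cv2.boxPoints(r)]);e=sorted([q[1]-q[0],q[2]-q[1]],key=np.linalg.norm)
    print(v,cv2.contourArea(k),r[0],onz(c,r[0],32),[np.linalg.norm(x) for x in e],np.degrees(np.arctan2(e[1][1],e[1][0])))
E
```

```text
205 1589.5 (265.5069885253906, 119.1475830078125) [ 395.4 -298.6   32. ] [np.float64(30.055144949637622), np.float64(57.80226549881743)] 138.5532915560206
220 1522.0 (264.96148681640625, 118.80767822265625) [ 395.1 -299.1   32. ] [np.float64(28.25051390279194), np.float64(57.481692285783126)] 139.03485465347998
235 1359.0 (264.34613037109375, 118.23077392578125) [ 394.5 -299.6   32. ] [np.float64(26.245547113609057), np.float64(55.72058665065654)] 139.0437856910906
```

View pics/wh1.png

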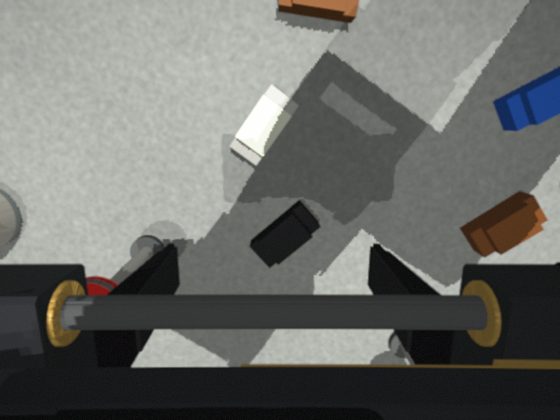

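The white block is at (263,125). The black look-alike at (285,232) and the red punch foot at (160,243) are clear of the approach.

Request:
{"method": "move_arm", "body": {"commands": [[[-1.4, 0, 0], [0, 0, -7], 0.75], [[-1.4, 0, 0], [0, 0, -7], 0.75], [[-1.4, 0, 0], [0, 0, -7], 0.75], [[-1.4, 0, -1], [0, 0, -7], 0.75], [[-1.2, 0, -2], [0, 0, -7], 0.75], [[0, 0, -3], [0, 0, 0], 0.75], [[0, 0, -4], [0, 0, 0], 0.75], [[0, 0, -3], [0, 0, 0], 0.75], [[0, 0, 0], [0, 0, 0], 0.75], [[0, 0, 0], [0, 0, 0], 0.75]]}}

```text
t: 19.65
eef_pos: [399.2, -299.2, 83.2]
tcp_rot: [3.141, -0.0, 2.433]
ft_force: [-0.6, 0.2, 0.1]
opening: 0.745
grip_force: 0.0
```

```bash
python3 - <<'E'
from h import *
np.set_printoptions(precision=1,suppress=True)
c=camera_info("wrist");s=state();im=read_camera("wrist");print(s["eef_pos"],s["tcp_rot"])
cv2.imwrite("pics/wh2.png",im)
o=cv2.imread("pics/wh1.png")
E
```

```text
[ 399.2 -299.2   83.2] [ 3.1 -0.   2.4]
```

View pics/wh2.png

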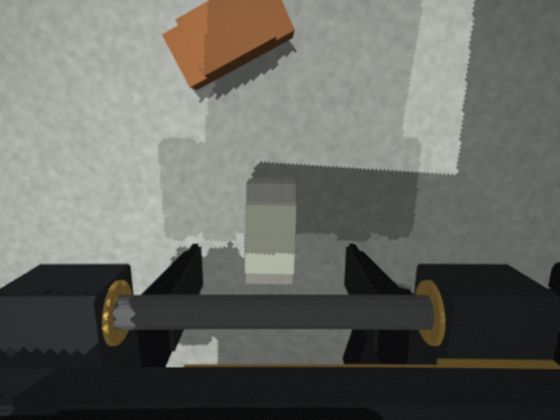

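The wrist view shows the white block aligned between the fingers. It spans rows 180–285 at column 270.

```bash
python3 - <<'E'
from h import *
np.set_printoptions(precision=1,suppress=True)
c=camera_info("wrist")
for uv in((270,204),(270,274),(247,240),(295,240)): print(onz(c,uv,32))
print(onz(c,(270,181),22),onz(c,(270,284),22))
E
```

```text
[ 383.3 -288.3   32. ]
[ 419.1 -319.1   32. ]
[ 391.7 -315.    32. ]
[ 411.7 -291.6   32. ]
[ 373.5 -280.    22. ] [ 428.1 -326.9   22. ]
```

Request:
{"method": "move_arm", "body": {"commands": [[[0.2, -0.4, -3], [0, 0, 0], 0.75], [[0, 0, -3], [0, 0, 0], 0.75], [[0, 0, -1.6], [0, 0, 0], 0.75], [[0, 0, 0], [0, 0, 0], 0.75], [[0, 0, 0], [0, 0, 0], 0], [[0, 0, 0], [0, 0, 0], 0], [[0, 0, 0], [0, 0, 0], 0], [[0, 0, 0], [0, 0, 0], 0], [[0, 0, 0], [0, 0, 0], 0], [[0, 0, 0], [0, 0, 0], 0]]}}

```text
t: 20.7
eef_pos: [400.8, -303.7, 6.9]
tcp_rot: [3.142, 0.0, 2.432]
ft_force: [0.0, 0.7, 3.6]
opening: 0.336
grip_force: 29.8
```

Request:
{"method": "move_arm", "body": {"commands": [[[0, 0, 0], [0, 0, 0], 0], [[0, 0, 2], [0, 0, 0], 0], [[0, 0, 4], [0, 0, 0], 0], [[0, 0, 4], [0, 0, 0], 0], [[0, 0, 4], [0, 0, 0], 0], [[1.5, 4.2, 0], [0, 0, 7], 0], [[1.5, 4.2, 0], [0, 0, 7], 0], [[1.5, 4.2, 0], [0, 0, 7], 0], [[1.5, 4.2, 0], [0, 0, 7], 0], [[1.5, 4.2, 0], [0, 0, 7], 0]]}}

```text
t: 21.7
eef_pos: [475.7, -91.8, 146.4]
tcp_rot: [3.141, -0.001, 3.047]
ft_force: [1.0, -0.8, -3.9]
opening: 0.335
grip_force: 29.8
```

Request:
{"method": "move_arm", "body": {"commands": [[[1.5, 4.2, 0], [0, 0, 0], 0], [[1.5, 4.2, 0], [0, 0, 0], 0], [[1.5, 4.2, 0], [0, 0, 0], 0], [[1.5, 3.2, 0], [0, 0, 0], 0], [[0, 0, 0], [0, 0, 0], 0], [[0, 0, 0], [0, 0, 0], 0]]}}

```text
t: 22.3
eef_pos: [535.3, 65.0, 146.0]
tcp_rot: [-3.141, -0.002, 3.044]
ft_force: [0.4, -0.1, -3.3]
opening: 0.34
grip_force: 29.8
```

Request:
{"method": "move_arm", "body": {"commands": [[[0.2, 0.3, -4], [0, 0, 0], 0], [[0, 0, -4], [0, 0, 0], 0], [[0, 0, -2], [0, 0, 0], 0], [[0, 0, -1], [0, 0, 0], 0], [[0, 0, -0.8], [0, 0, 0], 0], [[0, 0, -0.5], [0, 0, 0], 0], [[0, 0, 0], [0, 0, 0], 0], [[0, 0, 0], [0, 0, 0], 0]]}}

```text
t: 23.1
eef_pos: [538.2, 67.3, 24.4]
tcp_rot: [3.141, 0.001, 3.043]
ft_force: [-0.1, -0.6, -3.2]
opening: 0.335
grip_force: 29.8
```

Request:
{"method": "move_arm", "body": {"commands": [[[0, 0, -0.2], [0, 0, 0], 0], [[0, 0, 0], [0, 0, 0], 0], [[0, 0, 0], [0, 0, 0], 0.5], [[0, 0, 0], [0, 0, 0], 0.5], [[0, 0, 0], [0, 0, 0], 0.5], [[0, 0, 3], [0, 0, 0], 0.5], [[0, 0, 4], [0, 0, 0], 0.5], [[0, 0, 4], [0, 0, 0], 0.5], [[0, 0, 4], [0, 0, 0], 0.5], [[0, 0, 4], [0, 0, 0], 0.5]]}}

```text
t: 24.1
eef_pos: [537.5, 67.4, 213.6]
tcp_rot: [3.141, 0.0, 3.043]
ft_force: [0.8, -0.8, -0.2]
opening: 0.502
grip_force: 0.0
```

Request:
{"method": "move_arm", "body": {"commands": [[[-1, 1, 0.5], [0, 0, -8.2], 0.5], [[-1, 1, 0.5], [0, 0, -8.2], 0.5], [[-1, 1, 0.5], [0, 0, -8.2], 0.5], [[-1, 1, 0.5], [0, 0, -8.2], 0.5], [[-1, 1, 0.5], [0, 0, -8.2], 0.5], [[-1, 1, 0.5], [0, 0, -8.2], 0.5], [[-1, 1, 0.5], [0, 0, -8.2], 0.5], [[-1, 1, 0.5], [0, 0, -8.2], 0.5], [[-1, 1, 0.5], [0, 0, -8.2], 0.5], [[-1, 1, 0], [0, 0, -8.2], 0.5]]}}

```text
t: 25.1
eef_pos: [437.5, 167.8, 257.4]
tcp_rot: [3.14, -0.0, 1.605]
ft_force: [-0.1, 1.0, -1.5]
opening: 0.499
grip_force: 0.0
```

Request:
{"method": "move_arm", "body": {"commands": [[[-0.5, 0, 0], [0, 0, -8], 0.5], [[0, 0, 0], [0, 0, 0], 0.5], [[0, 0, 0], [0, 0, 0], 0.5]]}}

```text
t: 25.4
eef_pos: [432.9, 167.3, 256.8]
tcp_rot: [3.141, -0.0, 1.476]
ft_force: [0.9, -0.1, 1.0]
opening: 0.5
grip_force: 0.0
```

```bash
python3 - <<'E'
from h import *
s=state();print(s["eef_pos"],s["tcp_rot"])
w=read_camera("wrist");t=read_camera("top");d=read_camera("side")
cv2.imwrite("pics/top5.png",t);cv2.imwrite("pics/side5.png",d);cv2.imwrite("pics/w5.png",w)
a=cv2.resize(w[0:300,200:560],(480,400));b=cv2.resize(d[110:230,260:380],(320,320))
o=np.zeros((400,800,3),np.uint8);o[:,:480]=a;o[:320,480:]=b;cv2.imwrite("pics/c5.png",o)
E
```

```text
[432.8898181  167.34244445 256.81721484] [ 3.14115715e+00 -6.59827673e-05  1.47602739e+00]
```

View pics/c5.png

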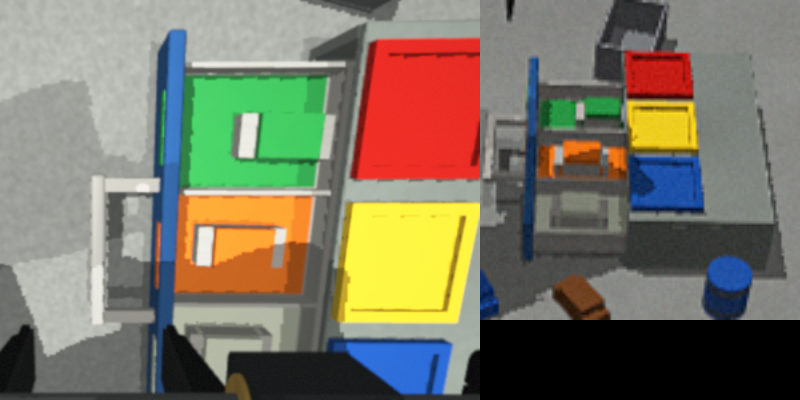

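```bash
python3 - <<'E'
from h import *
np.set_printoptions(precision=1,suppress=True)
c=camera_info("wrist")
ex,ey=np.array([.9952,-.0976]),np.array([.0976,.9952])
o=np.array([546.3,159.2])
def f(uv,z):
    p=onz(c,(200+uv[0]*.75,uv[1]*.75),z)[:2]-o;return p@ex,p@ey
for n,uv,z in(("G far",(335,135),37),("G near",(236,135),37),("G step near",(259,135),47),("G step far",(322,135),47),("rear wall top",(345,100),42),("floor rear",(328,100),15),("O far",(285,248),37),("O near",(196,248),37)): print(n,f(uv,z))
E
```

```text
G far (np.float64(66.93275504307401), np.float64(85.23372615185279))
G near (np.float64(-8.027945319946467), np.float64(85.5592268632966))
G step near (np.float64(6.308220249233919), np.float64(85.0466035206256))
G step far (np.float64(52.76414772052281), np.float64(84.83741264223522))
rear wall top (np.float64(68.6332794498995), np.float64(109.51623995933426))
floor rear (np.float64(68.1447242252323), np.float64(112.55397351788315))
O far (np.float64(38.14572468578976), np.float64(-1.8300972493239))
O near (np.float64(-33.72240728936504), np.float64(-1.8769671380608628))
```

Green was knocked about 30 mm back against the compartment's rear, but it still lies flat: its step measures 46 mm at the right height. Orange and white are centred. I will drag green back to the middle.

Request:
{"method": "move_arm", "body": {"commands": [[[1.3, 0.8, 0], [0, 0, 8.2], 0.5], [[1.3, 0.8, 0], [0, 0, 8.2], 0.5], [[1.3, 0.8, 0], [0, 0, 8.2], 0.5], [[1.3, 0.8, 0], [0, 0, 8.2], 0.5], [[1.3, 0.8, 0], [0, 0, 8.2], 0.5], [[1.3, 0.8, 0], [0, 0, 8.2], 0.5], [[1.3, 0.8, 0], [0, 0, 8.2], 0.5], [[1.3, 0.8, 0], [0, 0, 8.2], 0.5], [[1.3, 0.7, 0], [0, 0, 8.2], 0.5], [[1.3, 0.6, 0], [0, 0, 8.2], 0.5]]}}

```text
t: 26.55
eef_pos: [563.5, 244.6, 256.4]
tcp_rot: [-3.141, -0.0, 2.911]
ft_force: [-0.4, -1.0, 0.6]
opening: 0.5
grip_force: 0.0
```

Request:
{"method": "move_arm", "body": {"commands": [[[0.2, 0, -4], [0, 0, 8], 0.5], [[0, 0, -5], [0, 0, 0], 0.5], [[0, 0, -5], [0, 0, 0], 0.5], [[0, 0, -3], [0, 0, 0], 0.5], [[0, 0, 0], [0, 0, 0], 0.5], [[0, 0, 0], [0, 0, 0], 0.5]]}}

```text
t: 27.15
eef_pos: [565.3, 244.4, 87.1]
tcp_rot: [3.142, -0.0, 3.043]
ft_force: [-0.6, -0.6, -0.2]
opening: 0.5
grip_force: 0.0
```

Request:
{"method": "move_arm", "body": {"commands": [[[0, 0, -3], [0, 0, 0], 0.5], [[0, 0, -2], [0, 0, 0], 0.5], [[0, 0, -1.2], [0, 0, 0], 0.5], [[0, 0, 0], [0, 0, 0], 0.5], [[0, 0, 0], [0, 0, 0], 0], [[0, 0, 0], [0, 0, 0], 0], [[0, 0, 0], [0, 0, 0], 0], [[0, 0, 0], [0, 0, 0], 0], [[0, 0, 0], [0, 0, 0], 0]]}}

```text
t: 28.05
eef_pos: [565.3, 244.4, 26.0]
tcp_rot: [3.141, 0.002, 3.043]
ft_force: [-1.1, -1.2, 5.6]
opening: 0.339
grip_force: 29.7
```

Request:
{"method": "move_arm", "body": {"commands": [[[-0.7, 0.2, 0], [0, 0, 0], 0], [[-0.7, 0.2, 0], [0, 0, 0], 0], [[-0.7, 0.1, 0], [0, 0, 0], 0], [[-0.7, 0.1, 0], [0, 0, 0], 0], [[0, 0, 0], [0, 0, 0], 0], [[0, 0, 0], [0, 0, 0], 0.5], [[0, 0, 0], [0, 0, 0], 0.5], [[0, 0, 0], [0, 0, 0], 0.5], [[0, 0, 3], [0, 0, 0], 0.5], [[0, 0, 4], [0, 0, 0], 0.5]]}}

```text
t: 29.05
eef_pos: [535.7, 250.0, 93.7]
tcp_rot: [-3.14, -0.004, 3.042]
ft_force: [1.2, 0.6, 0.2]
opening: 0.506
grip_force: 0.0
```

Request:
{"method": "move_arm", "body": {"commands": [[[0, 0, 5], [0, 0, 0], 0.5], [[-1, -0.8, 4], [0, 0, -8.2], 0.5], [[-1, -0.8, 4], [0, 0, -8.2], 0.5], [[-1, -0.8, 0], [0, 0, -8.2], 0.5], [[-1, -0.8, 0], [0, 0, -8.2], 0.5], [[-1, -0.8, 0], [0, 0, -8.2], 0.5], [[-1, -0.8, 0], [0, 0, -8.2], 0.5], [[-1, -0.8, 0], [0, 0, -8.2], 0.5], [[-1, -0.8, 0], [0, 0, -8.2], 0.5], [[-1, -0.8, 0], [0, 0, -8.2], 0.5]]}}

```text
t: 30.05
eef_pos: [446.2, 178.0, 224.5]
tcp_rot: [-3.141, 0.0, 1.749]
ft_force: [-0.2, 0.4, 0.2]
opening: 0.499
grip_force: 0.0
```

Request:
{"method": "move_arm", "body": {"commands": [[[-1, -0.5, 0], [0, 0, -8.2], 0.5], [[-0.7, 0, 0], [0, 0, -8], 0.5], [[0, 0, 0], [0, 0, 0], 0.5], [[0, 0, 0], [0, 0, 0], 0.5]]}}

```text
t: 30.45
eef_pos: [430.0, 173.4, 224.7]
tcp_rot: [3.141, -0.0, 1.476]
ft_force: [-0.2, -0.1, -0.3]
opening: 0.498
grip_force: 0.0
```

```bash
python3 - <<'E'
from h import *
np.set_printoptions(precision=1,suppress=True)
s=state();print(s["eef_pos"],s["tcp_rot"])
c=camera_info("wrist");w=read_camera("wrist");t=read_camera("top");d=read_camera("side")
cv2.imwrite("pics/w6.png",w)
a=cv2.resize(w[0:300,200:560],(480,400));b=cv2.resize(t[120:300,130:420],(320,200),interpolation=3);e=cv2.resize(d[110:230,260:380],(200,200))
o=np.zeros((400,800,3),np.uint8);o[:,:480]=a;o[:200,480:]=b;o[200:,480:680]=e;cv2.imwrite("pics/c6.png",o)
E
```

```text
[430.  173.4 224.7] [ 3.1 -0.   1.5]
```

View pics/c6.png

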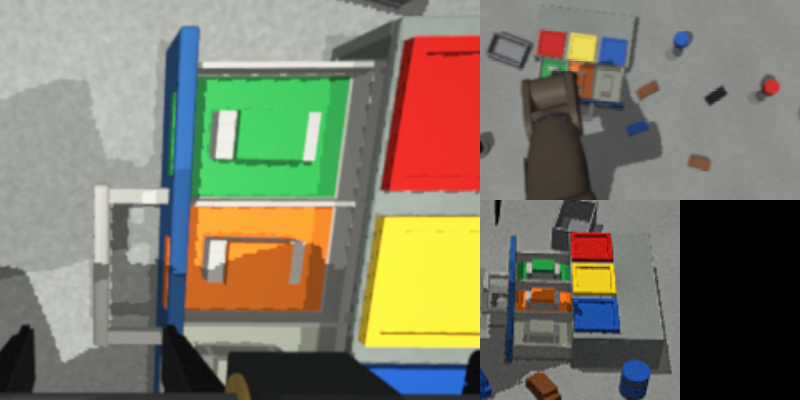

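All three blocks now lie centred and flat. The drawer handle is still at (103,265) in the crop, so I grip it and push the drawer shut.

Request:
{"method": "move_arm", "body": {"commands": [[[0.2, -0.3, -4], [0, 0, 0], 0.5], [[0, 0, -4], [0, 0, 0], 0.5], [[0, 0, -4], [0, 0, 0], 0.5], [[0, 0, -4], [0, 0, 0], 0.5], [[0, 0, -2], [0, 0, 0], 0.5], [[0, 0, -1.2], [0, 0, 0], 0.5], [[0, 0, 0], [0, 0, 0], 0.5], [[0, 0, 0], [0, 0, 0], 0], [[0, 0, 0], [0, 0, 0], 0], [[0, 0, 0], [0, 0, 0], 0]]}}

```text
t: 31.6
eef_pos: [432.2, 170.5, 33.4]
tcp_rot: [3.14, -0.0, 1.472]
ft_force: [0.4, -0.2, 0.4]
opening: 0.301
grip_force: 0.0
```

Request:
{"method": "move_arm", "body": {"commands": [[[0, 0, 0], [0, 0, 0], 0], [[0, 0, 0], [0, 0, 0], 0], [[0.5, -0.05, 0], [0, 0, 0], 0], [[1, -0.1, 0], [0, 0, 0], 0], [[1, -0.1, 0], [0, 0, 0], 0], [[1, -0.1, 0], [0, 0, 0], 0], [[1, -0.1, 0], [0, 0, 0], 0], [[1, -0.1, 0], [0, 0, 0], 0], [[1, -0.1, 0], [0, 0, 0], 0], [[1, -0.1, 0], [0, 0, 0], 0]]}}

```text
t: 32.6
eef_pos: [507.1, 162.9, 33.0]
tcp_rot: [-3.141, -0.0, 1.472]
ft_force: [-2.6, 1.9, 5.3]
opening: 0.123
grip_force: 30.0
```

Request:
{"method": "move_arm", "body": {"commands": [[[1, -0.1, 0], [0, 0, 0], 0], [[1, -0.1, 0], [0, 0, 0], 0], [[0.5, -0.05, 0], [0, 0, 0], 0], [[0.5, -0.05, 0], [0, 0, 0], 0], [[0.3, -0.03, 0], [0, 0, 0], 0], [[0.3, -0.03, 0], [0, 0, 0], 0], [[0, 0, 0], [0, 0, 0], 0]]}}

```text
t: 33.3
eef_pos: [543.3, 159.3, 33.0]
tcp_rot: [3.141, -0.0, 1.472]
ft_force: [0.3, 0.1, 5.0]
opening: 0.124
grip_force: 30.0
```

Request:
{"method": "move_arm", "body": {"commands": [[[0.2, -0.02, 0], [0, 0, 0], 0], [[0.2, -0.02, 0], [0, 0, 0], 0], [[0, 0, 0], [0, 0, 0], 0]]}}

```text
t: 33.6
eef_pos: [543.2, 159.2, 32.9]
tcp_rot: [-3.134, 0.001, 1.472]
ft_force: [-17.8, 4.4, 18.7]
opening: 0.124
grip_force: 30.0
```

Request:
{"method": "move_arm", "body": {"commands": [[[-0.3, 0.03, 0], [0, 0, 0], 0], [[0, 0, 0], [0, 0, 0], 0.45], [[0, 0, 0], [0, 0, 0], 0.45], [[0, 0, 0], [0, 0, 0], 0.45], [[0, 0, 3], [0, 0, 0], 0.45], [[0, 0, 4.7], [0, 0, 0], 0.5], [[0, 0, 4.8], [0, 0, 0], 0.8], [[0, 0, 4.8], [0, 0, 0], 1], [[0, 0, 4.8], [0, 0, 0], 1], [[0, 0, 4.8], [0, 0, 0], 1]]}}

```text
t: 34.6
eef_pos: [543.5, 159.0, 303.8]
tcp_rot: [3.141, -0.0, 1.472]
ft_force: [0.2, -0.1, -1.2]
opening: 0.781
grip_force: 0.0
```

Request:
{"method": "move_arm", "body": {"commands": [[[1.3, -4.5, 0], [0, 0, 0], 1], [[1.3, -4.5, 0], [0, 0, 0], 1], [[1.3, -4.5, 0], [0, 0, 0], 1], [[1.3, -4.5, 0], [0, 0, 0], 1], [[1.3, -4.5, 0], [0, 0, 0], 1], [[1.3, -4.5, 0], [0, 0, 0], 1], [[1.3, -4.5, 0], [0, 0, 0], 1], [[1.3, -4.5, 0], [0, 0, 0], 1], [[1.2, -4, 0], [0, 0, 0], 1], [[0, 0, 0], [0, 0, 0], 1]]}}

```text
t: 35.6
eef_pos: [660.0, -245.8, 299.9]
tcp_rot: [-3.14, 0.0, 1.467]
ft_force: [0.8, 0.1, -0.2]
opening: 0.998
grip_force: 0.0
```

```bash
cat > pun.py <<'E'
import sys
from h import *
np.set_printoptions(precision=1,suppress=True)
col,name=sys.argv[1:3]
c=camera_info("wrist");s=state();im=read_camera("wrist");cv2.imwrite(f"pics/{name}.png",im)
t,sd=camera_info("top"),camera_info("side");a,b=read_camera("top"),read_camera("side")
print("top",[np.round(x[:3],1) for x in blobs(a,col,40) if 150<x[1]<460 and x[2]<260]);print("side",[np.round(x[:3],1) for x in blobs(b,col,40) if x[1]>200])
for x in blobs(im,col,800)[:4]:
    (u,v),r=cv2.minEnclosingCircle(x[3]);print("wrist",np.round(x[:3],1),(u,v,r),"@170",onz(c,x[1:3],170))
print("tcp",s["eef_pos"],s["tcp_rot"])
cv2.imwrite("pics/topn.png",a);cv2.imwrite("pics/siden.png",b)
E
python3 pun.py blue pb1
```

```text
top [array([469.5, 250.3, 165.8]), array([181.5, 220. , 178. ])]
side [array([1765. ,  333. ,   15.3]), array([319. , 324.9, 179.3]), array([282.5, 352.5, 216.4]), array([230. , 257.5, 218.8]), array([193. , 312. , 170.2])]
wrist [2634.   267.5  105.6] (267.5, 105.83333587646484, 30.17091178894043) @170 [ 663.6 -164.5  170. ]
wrist [2004.    28.9   24. ] (30.5, 20.0, 36.47269058227539) @170 [494.4 -90.3 170. ]
tcp [ 660.  -245.8  299.9] [-3.1  0.   1.5]
```

View pics/pb1.png

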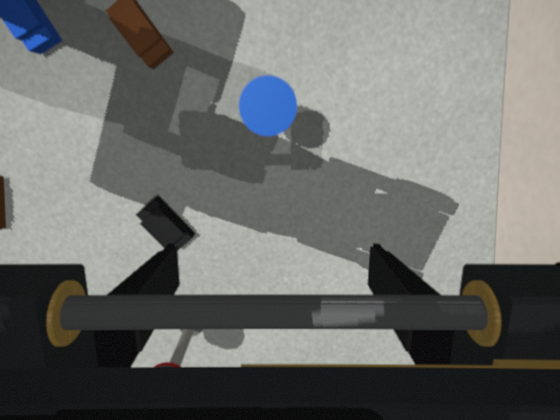

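The wrist view shows the blue punch's head at (268,106) with nothing beside it. Rays from the wrist and from the two fixed cameras agree to within 3 mm. I grasp it by the head.

Request:
{"method": "move_arm", "body": {"commands": [[[0.1, 2.7, 0], [0, 0, 0], 1], [[0.1, 2.7, 0], [0, 0, 0], 1], [[0.1, 2.7, 0], [0, 0, 0], 1], [[0, 0, 0], [0, 0, 0], 1], [[0, 0, -4], [0, 0, 0], 1], [[0, 0, -4], [0, 0, 0], 1], [[0, 0, 0], [0, 0, 0], 1], [[0, 0, 0], [0, 0, 0], 1]]}}

```text
t: 36.55
eef_pos: [663.0, -159.6, 222.7]
tcp_rot: [3.141, 0.0, 1.472]
ft_force: [0.7, -0.3, 0.1]
opening: 1.0
grip_force: 0.0
```

```bash
python3 - <<'E'
from h import *
np.set_printoptions(precision=1,suppress=True)
c=camera_info("wrist");print(state()["eef_pos"],c["cam_to_world"][:3,3]);im=read_camera("wrist");cv2.imwrite("pics/pb2.png",im)
for x in blobs(im,"blue",500)[:3]:
    h=cv2.boundingRect(x[3]);print(np.round(x[:3],1),h,onz(c,(h[0],h[1]+20),170),onz(c,(h[0]+h[2],h[1]+20),170),onz(c,(h[0]+h[2]/2,h[1]),170))
E
```

```text
[ 663.  -159.6  222.7] [670.1 -89.2 392.5]
[3696.5  275.7  240.1] (241, 206, 70, 69) [ 643.  -152.5  170. ] [ 687.5 -156.9  170. ] [ 666.5 -141.6  170. ]
[1420.5   13.1  103.2] (0, 60, 39, 71) [517.5 -53.3 170. ] [539.1 -55.2 170. ] [531.3 -44.  170. ]
```

Request:
{"method": "move_arm", "body": {"commands": [[[0.1, -0.5, 0], [0, 0, 0], 1], [[0, 0, -3], [0, 0, 0], 1], [[0, 0, -3], [0, 0, 0], 1], [[0, 0, -2], [0, 0, 0], 1], [[0, 0, -1], [0, 0, 0], 1], [[0, 0, 0], [0, 0, 0], 1], [[0, 0, 0], [0, 0, 0], 1]]}}

```text
t: 37.3
eef_pos: [664.5, -165.2, 133.2]
tcp_rot: [3.139, 0.001, 1.472]
ft_force: [0.3, 0.5, 0.1]
opening: 0.998
grip_force: 0.0
```

Request:
{"method": "move_arm", "body": {"commands": [[[0, 0, 0], [0, 0, 0], 0.75], [[0, 0, 0], [0, 0, 0], 0.65], [[0, 0, 0], [0, 0, 0], 0.58], [[0, 0, 0], [0, 0, 0], 0.54], [[0, 0, 0], [0, 0, 0], 0.5], [[0, 0, 0], [0, 0, 0], 0.4], [[0, 0, 0], [0, 0, 0], 0.3], [[0, 0, 0], [0, 0, 0], 0.2], [[0, 0, 0], [0, 0, 0], 0], [[0, 0, 0], [0, 0, 0], 0]]}}

```text
t: 38.3
eef_pos: [663.8, -164.8, 131.6]
tcp_rot: [3.141, -0.0, 1.472]
ft_force: [0.8, -0.2, -0.3]
opening: 0.479
grip_force: 30.0
```

Request:
{"method": "move_arm", "body": {"commands": [[[0, 0, 0.5], [0, 0, 0], 0], [[0, 0, 1], [0, 0, 0], 0], [[0, 0, 1.5], [0, 0, 0], 0], [[0, 0, 2], [0, 0, 0], 0], [[0, 0, 2], [0, 0, 0], 0], [[0, 0, 2], [0, 0, 0], 0], [[0, 0, 2], [0, 0, 0], 0], [[0, 0, 1.5], [0, 0, 0], 0], [[0, 0, 0.5], [0, 0, 0], 0], [[0, 0, 0], [0, 0, 0], 0]]}}

```text
t: 39.3
eef_pos: [663.8, -164.8, 262.9]
tcp_rot: [3.14, 0.0, 1.472]
ft_force: [0.1, 0.2, -5.4]
opening: 0.482
grip_force: 30.0
```

Request:
{"method": "move_arm", "body": {"commands": [[[-0.1, 0.7, 0], [0, 0, 0], 0], [[-0.2, 1.4, 0], [0, 0, 0], 0], [[-0.3, 2, 0], [0, 0, 0], 0], [[-0.3, 2.2, 0], [0, 0, 0], 0], [[-0.3, 2.2, 0], [0, 0, 0], 0], [[-0.3, 2.2, 0], [0, 0, 0], 0], [[-0.3, 2.2, 0], [0, 0, 0], 0], [[-0.3, 2.2, 0], [0, 0, 0], 0], [[-0.3, 2.2, 0], [0, 0, 0], 0], [[-0.2, 2, 0], [0, 0, 0], 0]]}}

```text
t: 40.3
eef_pos: [636.8, 30.9, 261.5]
tcp_rot: [-3.141, -0.0, 1.473]
ft_force: [0.2, -0.3, -3.8]
opening: 0.481
grip_force: 30.0
```

Request:
{"method": "move_arm", "body": {"commands": [[[-0.1, 1.4, 0], [0, 0, 0], 0], [[-0.1, 0.7, 0], [0, 0, 0], 0], [[0, 0, 0], [0, 0, 0], 0], [[0, 0, 0], [0, 0, 0], 0]]}}

```text
t: 40.7
eef_pos: [635.8, 48.9, 261.6]
tcp_rot: [3.142, 0.0, 1.472]
ft_force: [0.4, -0.2, -5.0]
opening: 0.481
grip_force: 30.0
```

```bash
python3 - <<'E'
from h import *
np.set_printoptions(precision=1,suppress=True)
print(state()["eef_pos"],state()["grip_force"]);c=camera_info("wrist")
w=read_camera("wrist");d=read_camera("side");t=read_camera("top")
b=max(blobs(w,"yellow",300),key=lambda x:x[0]);r=cv2.minAreaRect(b[3]);print("yellow",b[:3],r,onz(c,r[0],93),[onz(c,p,95)[:2] for p in cv2.boxPoints(r)])
r0=blobs(w,"red",300);print("red",[(x[:3],onz(c,cv2.minAreaRect(x[3])[0],93)) for x in r0[:2]])
o=np.zeros((400,800,3),np.uint8);o[:,:480]=cv2.resize(w,(480,400));o[:400,480:]=cv2.resize(d[80:280,260:420],(320,400));cv2.imwrite("pics/c7.png",o)
E
```

```text
[635.8  48.9 261.6] 29.99926596879959
yellow (9747.0, 273.49991450360795, 84.42469477788038) ((273.5, 85.0), (102.0, 99.0), 90.0) [645.7 148.3  93. ] [array([608.1, 192.2]), array([691., 184.]), array([685.9, 100.5]), array([596.9, 109.3])]
red [((1457.0, 274.20590253946466, 7.227064744909631), array([651.6, 208.4,  93. ]))]
```

View pics/c7.png

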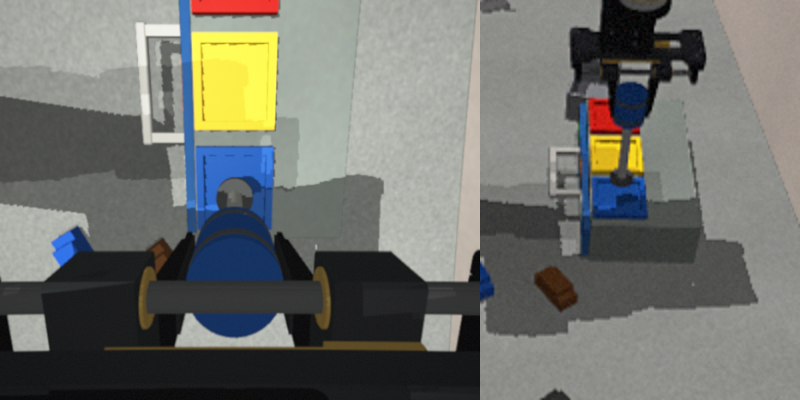

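The punch hangs upright above the blue bay, with its foot at (234,190) in the left crop, and the drawer is shut. The yellow bay measures (646,148), so blue belongs at (636,49), which is where the tool is now. I lower it.

Request:
{"method": "move_arm", "body": {"commands": [[[0, 0, -1], [0, 0, 0], 0], [[0, 0, -1], [0, 0, 0], 0], [[0, 0, -1], [0, 0, 0], 0], [[0, 0, -0.5], [0, 0, 0], 0], [[0, 0, -0.3], [0, 0, 0], 0], [[0, 0, -0.1], [0, 0, 0], 0], [[0, 0, 0], [0, 0, 0], 0], [[0, 0, 0], [0, 0, 0], 0]]}}

```text
t: 41.65
eef_pos: [635.9, 49.2, 223.0]
tcp_rot: [3.141, -0.0, 1.472]
ft_force: [0.5, -0.6, -3.9]
opening: 0.481
grip_force: 30.0
```

Request:
{"method": "move_arm", "body": {"commands": [[[0, 0, -0.1], [0, 0, 0], 0], [[0, 0, -0.1], [0, 0, 0], 0], [[0, 0, 0], [0, 0, 0], 0], [[0, 0, 0], [0, 0, 0], 0]]}}

```text
t: 42.05
eef_pos: [635.8, 49.2, 220.7]
tcp_rot: [3.142, 0.0, 1.472]
ft_force: [0.2, -1.1, -3.6]
opening: 0.482
grip_force: 30.0
```

Request:
{"method": "move_arm", "body": {"commands": [[[0, 0, -0.1], [0, 0, 0], 0], [[0, 0, 0], [0, 0, 0], 0], [[0, 0, 0], [0, 0, 0], 0]]}}

```text
t: 42.35
eef_pos: [635.9, 49.2, 220.6]
tcp_rot: [3.14, -0.0, 1.472]
ft_force: [-2.5, -0.5, 6.4]
opening: 0.479
grip_force: 30.0
```

Contact. I release it and go to the red punch.

Request:
{"method": "move_arm", "body": {"commands": [[[0, 0, 0], [0, 0, 0], 0.55], [[0, 0, 0], [0, 0, 0], 0.6], [[0, 0, 0], [0, 0, 0], 0.8], [[0, 0, 0], [0, 0, 0], 1], [[0, 0, 0], [0, 0, 0], 1], [[0, 0, 0], [0, 0, 0], 1], [[0, 0, 2], [0, 0, 0], 1], [[0, 0, 4], [0, 0, 0], 1], [[0, 0, 4], [0, 0, 0], 1], [[0, 0, 0], [0, 0, 0], 1]]}}

```text
t: 43.35
eef_pos: [637.2, 49.2, 325.3]
tcp_rot: [3.133, -0.001, 1.472]
ft_force: [0.1, 0.5, 0.6]
opening: 0.999
grip_force: 0.0
```

Request:
{"method": "move_arm", "body": {"commands": [[[-1.2, -4.6, 0], [0, 0, 0], 1], [[-1.2, -4.6, 0], [0, 0, 0], 1], [[-1.2, -4.6, 0], [0, 0, 0], 1], [[-1.2, -4.6, 0], [0, 0, 0], 1], [[-1.2, -4.6, 0], [0, 0, 0], 1], [[-1.2, -4.6, 0], [0, 0, 0], 1], [[-1.2, -4.6, 0], [0, 0, 0], 1], [[-1.2, -4.6, 0], [0, 0, 0], 1], [[-1.2, -4.6, 0], [0, 0, 0], 1], [[-1.2, -4.6, 0], [0, 0, 0], 1]]}}

```text
t: 44.35
eef_pos: [514.9, -412.6, 319.2]
tcp_rot: [-3.141, -0.0, 1.472]
ft_force: [0.2, 0.6, -0.6]
opening: 1.004
grip_force: 0.0
```

Request:
{"method": "move_arm", "body": {"commands": [[[0, -4.6, -2], [0, 0, 0], 1], [[0, -4.6, -2], [0, 0, 0], 1], [[0, -1, 0], [0, 0, 0], 1], [[0, 0, 0], [0, 0, 0], 1], [[0, 0, 0], [0, 0, 0], 1]]}}

```text
t: 44.85
eef_pos: [516.1, -511.7, 280.2]
tcp_rot: [3.141, -0.0, 1.472]
ft_force: [-0.3, -0.5, 0.4]
opening: 0.997
grip_force: 0.0
```

```bash
python3 pun.py red pr1; python3 - <<'E'
from h import *
print(state()["joints"])
d=cv2.imread("pics/siden.png");w=cv2.imread("pics/pr1.png")
o=np.zeros((400,800,3),np.uint8);o[:,:480]=cv2.resize(w,(480,400));o[:400,480:]=cv2.resize(d[80:280,260:420],(320,400));cv2.imwrite("pics/c8.png",o)
E
```

```text
top [array([493.5, 194.3, 158.8])]
side [array([399.5, 313.4, 311.1]), array([194.5, 320.9, 136.6])]
wrist [2930.5  270.9  123.8] (270.6630554199219, 123.9128646850586, 31.435014724731445) @170 [ 521.  -444.2  170. ]
tcp [ 516.1 -511.7  280.2] [ 3.1 -0.   1.5]
[-8.71192404e-01  5.98210944e-01  1.18460722e+00  1.53321257e-04
  1.35719057e+00 -7.73689406e-01]
```

View pics/c8.png

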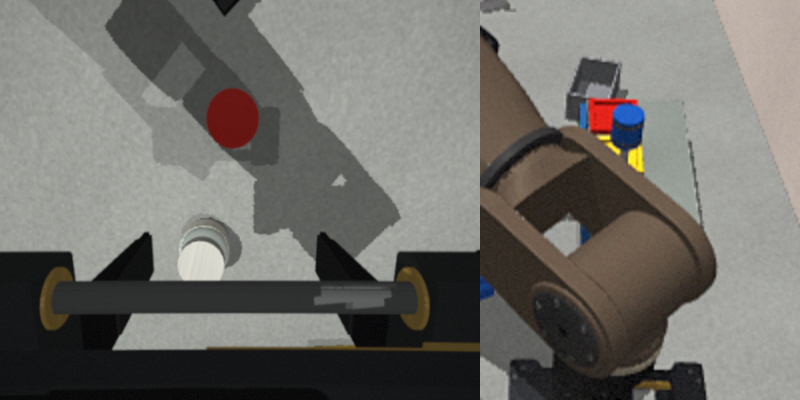

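The blue punch stands upright in its bay, at (628,125) in the right crop. The red head is at (232,118) and measures (521,-444), within 1 mm of the first two-view fix.

Request:
{"method": "move_arm", "body": {"commands": [[[0.2, 3.4, 0], [0, 0, 0], 1], [[0.3, 3.3, 0], [0, 0, 0], 1], [[0, 0, 0], [0, 0, 0], 1], [[0, 0, -3], [0, 0, 0], 1], [[0, 0, -3], [0, 0, 0], 1], [[0, 0, 0], [0, 0, 0], 1], [[0, 0, 0], [0, 0, 0], 1]]}}

```text
t: 45.7
eef_pos: [521.1, -445.6, 220.8]
tcp_rot: [3.141, 0.0, 1.472]
ft_force: [1.0, -0.9, -0.0]
opening: 0.999
grip_force: 0.0
```

```bash
python3 - <<'E'
from h import *
np.set_printoptions(precision=1,suppress=True)
c=camera_info("wrist");print(state()["eef_pos"]);im=read_camera("wrist")
for x in blobs(im,"red",500)[:2]:
    h=cv2.boundingRect(x[3]);print(h,onz(c,(h[0]+h[2]/2,h[1]+h[3]/2),170))
E
```

```text
[ 521.1 -445.6  220.8]
(238, 188, 71, 79) [ 521.8 -441.   170. ]
```

Request:
{"method": "move_arm", "body": {"commands": [[[0, 0.2, -3], [0, 0, 0], 1], [[0, 0, -3], [0, 0, 0], 1], [[0, 0, -2], [0, 0, 0], 1], [[0, 0, -0.9], [0, 0, 0], 1], [[0, 0, 0], [0, 0, 0], 1], [[0, 0, 0], [0, 0, 0], 1]]}}

```text
t: 46.35
eef_pos: [521.3, -444.1, 132.5]
tcp_rot: [3.14, 0.001, 1.472]
ft_force: [0.4, -0.1, 0.2]
opening: 0.999
grip_force: 0.0
```

Request:
{"method": "move_arm", "body": {"commands": [[[0, 0, 0], [0, 0, 0], 0.75], [[0, 0, 0], [0, 0, 0], 0.65], [[0, 0, 0], [0, 0, 0], 0.58], [[0, 0, 0], [0, 0, 0], 0.54], [[0, 0, 0], [0, 0, 0], 0.5], [[0, 0, 0], [0, 0, 0], 0.4], [[0, 0, 0], [0, 0, 0], 0.3], [[0, 0, 0], [0, 0, 0], 0.2], [[0, 0, 0], [0, 0, 0], 0], [[0, 0, 0], [0, 0, 0], 0]]}}

```text
t: 47.35
eef_pos: [520.8, -443.5, 130.7]
tcp_rot: [3.141, -0.0, 1.472]
ft_force: [0.2, -0.0, -0.3]
opening: 0.48
grip_force: 30.0
```

Request:
{"method": "move_arm", "body": {"commands": [[[0, 0, 0.5], [0, 0, 0], 0], [[0, 0, 1], [0, 0, 0], 0], [[0, 0, 1.5], [0, 0, 0], 0], [[0, 0, 2], [0, 0, 0], 0], [[0, 0, 2], [0, 0, 0], 0], [[0, 0, 2], [0, 0, 0], 0], [[0, 0, 2], [0, 0, 0], 0], [[0, 0, 1.5], [0, 0, 0], 0], [[0, 0, 0.5], [0, 0, 0], 0], [[0, 0, 0], [0, 0, 0], 0]]}}

```text
t: 48.35
eef_pos: [520.8, -443.6, 262.0]
tcp_rot: [3.14, 0.001, 1.472]
ft_force: [-0.5, -0.7, -4.4]
opening: 0.477
grip_force: 30.0
```

The straight path would cross the blue punch, so I route along x≈520 and then move in.

Request:
{"method": "move_arm", "body": {"commands": [[[0, 0.8, 0], [0, 0, 0], 0], [[0, 1.6, 0], [0, 0, 0], 0], [[0, 2.4, 0], [0, 0, 0], 0], [[0, 2.5, 0], [0, 0, 0], 0], [[0, 2.5, 0], [0, 0, 0], 0], [[0, 2.5, 0], [0, 0, 0], 0], [[0, 2.5, 0], [0, 0, 0], 0], [[0, 2.5, 0], [0, 0, 0], 0], [[0, 2.5, 0], [0, 0, 0], 0], [[0, 2.5, 0], [0, 0, 0], 0]]}}

```text
t: 49.35
eef_pos: [520.1, -218.2, 260.3]
tcp_rot: [-3.141, -0.001, 1.472]
ft_force: [0.6, -0.3, -4.5]
opening: 0.477
grip_force: 30.0
```

Request:
{"method": "move_arm", "body": {"commands": [[[0, 2.5, 0], [0, 0, 0], 0], [[0, 2.5, 0], [0, 0, 0], 0], [[0, 2.5, 0], [0, 0, 0], 0], [[0, 2.5, 0], [0, 0, 0], 0], [[0, 2.5, 0], [0, 0, 0], 0], [[0, 2.5, 0], [0, 0, 0], 0], [[0, 2.5, 0], [0, 0, 0], 0], [[0, 2.5, 0], [0, 0, 0], 0], [[0, 2.5, 0], [0, 0, 0], 0], [[0, 2.5, 0], [0, 0, 0], 0]]}}

```text
t: 50.35
eef_pos: [519.6, 31.4, 260.4]
tcp_rot: [-3.141, -0.0, 1.472]
ft_force: [0.7, 0.2, -4.5]
opening: 0.483
grip_force: 30.0
```

Request:
{"method": "move_arm", "body": {"commands": [[[0, 2.5, 0], [0, 0, 0], 0], [[0, 2.5, 0], [0, 0, 0], 0], [[0, 2.5, 0], [0, 0, 0], 0], [[0, 2.5, 0], [0, 0, 0], 0], [[0, 2.5, 0], [0, 0, 0], 0], [[0, 2.5, 0], [0, 0, 0], 0], [[0, 2.4, 0], [0, 0, 0], 0], [[0, 1.6, 0], [0, 0, 0], 0], [[0, 0.8, 0], [0, 0, 0], 0], [[0, 0, 0], [0, 0, 0], 0]]}}

```text
t: 51.35
eef_pos: [520.3, 228.1, 260.5]
tcp_rot: [-3.141, 0.0, 1.473]
ft_force: [-0.6, -0.4, -4.4]
opening: 0.481
grip_force: 30.0
```

Request:
{"method": "move_arm", "body": {"commands": [[[0.6, 0.6, 0], [0, 0, 0], 0], [[1.2, 0.7, 0], [0, 0, 0], 0], [[1.9, 0.7, 0], [0, 0, 0], 0], [[2, 0, 0], [0, 0, 0], 0], [[2, 0, 0], [0, 0, 0], 0], [[2, 0, 0], [0, 0, 0], 0], [[2, 0, 0], [0, 0, 0], 0], [[1.2, 0, 0], [0, 0, 0], 0], [[0.6, 0, 0], [0, 0, 0], 0], [[0, 0, 0], [0, 0, 0], 0]]}}

```text
t: 52.35
eef_pos: [656.4, 246.8, 260.2]
tcp_rot: [-3.141, 0.0, 1.471]
ft_force: [0.6, 0.2, -4.7]
opening: 0.481
grip_force: 30.0
```

Request:
{"method": "move_arm", "body": {"commands": [[[0, 0, -1], [0, 0, 0], 0], [[0, 0, -1], [0, 0, 0], 0], [[0, 0, -0.5], [0, 0, 0], 0], [[0, 0, 0], [0, 0, 0], 0], [[0, 0, 0], [0, 0, 0], 0]]}}

```text
t: 52.85
eef_pos: [655.7, 247.6, 235.8]
tcp_rot: [3.141, 0.0, 1.472]
ft_force: [-0.0, -0.4, -5.1]
opening: 0.482
grip_force: 30.0
```

Request:
{"method": "move_arm", "body": {"commands": [[[0, 0, -0.6], [0, 0, 0], 0], [[0, 0, -0.5], [0, 0, 0], 0], [[0, 0, -0.3], [0, 0, 0], 0], [[0, 0, -0.1], [0, 0, 0], 0], [[0, 0, 0], [0, 0, 0], 0], [[0, 0, 0], [0, 0, 0], 0]]}}

```text
t: 53.45
eef_pos: [655.9, 247.5, 220.9]
tcp_rot: [3.141, -0.0, 1.472]
ft_force: [1.1, 0.2, -4.7]
opening: 0.482
grip_force: 30.0
```

Request:
{"method": "move_arm", "body": {"commands": [[[0, 0, -0.1], [0, 0, 0], 0], [[0, 0, 0], [0, 0, 0], 0], [[0, 0, 0], [0, 0, 0], 0]]}}

```text
t: 53.75
eef_pos: [655.8, 247.5, 219.8]
tcp_rot: [3.141, -0.0, 1.472]
ft_force: [0.3, -0.8, -4.4]
opening: 0.477
grip_force: 30.0
```

Request:
{"method": "move_arm", "body": {"commands": [[[0, 0, -0.1], [0, 0, 0], 0], [[0, 0, 0], [0, 0, 0], 0], [[0, 0, 0], [0, 0, 0], 0]]}}

```text
t: 54.05
eef_pos: [655.9, 247.5, 219.7]
tcp_rot: [3.14, -0.0, 1.472]
ft_force: [-2.1, 0.1, 5.7]
opening: 0.478
grip_force: 30.0
```

Request:
{"method": "move_arm", "body": {"commands": [[[0, 0, 0], [0, 0, 0], 0.55], [[0, 0, 0], [0, 0, 0], 0.6], [[0, 0, 0], [0, 0, 0], 0.8], [[0, 0, 0], [0, 0, 0], 1], [[0, 0, 0], [0, 0, 0], 1], [[0, 0, 0], [0, 0, 0], 1], [[0, 0, 2], [0, 0, 0], 1], [[0, 0, 4], [0, 0, 0], 1], [[0, 0, 4], [0, 0, 0], 1], [[0, 0, 4], [0, 0, 0], 1]]}}

```text
t: 55.05
eef_pos: [655.6, 247.4, 360.4]
tcp_rot: [3.142, 0.0, 1.472]
ft_force: [0.6, 0.2, -0.3]
opening: 0.998
grip_force: 0.0
```

Request:
{"method": "move_arm", "body": {"commands": [[[-3, 0, 0], [0, 0, 0], 1], [[-4, 0, 0], [0, 0, 0], 1], [[-4, 0, 0], [0, 0, 0], 1], [[-4, 0, 0], [0, 0, 0], 1], [[-4, 0, 0], [0, 0, 0], 1], [[-1, 0, 0], [0, 0, 0], 1], [[0, 0, 0], [0, 0, 0], 1]]}}

```text
t: 55.75
eef_pos: [455.1, 247.7, 359.7]
tcp_rot: [3.14, -0.001, 1.473]
ft_force: [0.7, 0.6, -0.5]
opening: 0.998
grip_force: 0.0
```

```bash
python3 - <<'E'
from h import *
np.set_printoptions(precision=1,suppress=True)
d=read_camera("side");t=read_camera("top");w=read_camera("wrist")
tc,sc=camera_info("top"),camera_info("side")
for c in("red","blue"): print(c,[np.round(x[:3],1) for x in blobs(t,c,60) if 150<x[1]<460 and x[2]<260][:4],[np.round(x[:3],1) for x in blobs(d,c,60) if x[1]>250 and x[2]>60])
o=np.zeros((600,800,3),np.uint8);o[:,:480]=cv2.resize(d[80:280,220:380],(480,600));o[:240,480:]=cv2.resize(t[110:290,130:370],(320,240));o[240:480,480:]=cv2.resize(w,(320,240));cv2.imwrite("pics/c9.png",o);print(state()["t"])
E
```

```text
red [array([576.5, 193. , 156.5])] [array([144. , 319. , 137.7]), array([ 94. , 330.5,  97.2]), array([ 69. , 329.5, 106.7])]
blue [array([541.5, 250. , 164. ]), array([141.5, 272.7, 234.1]), array([140.5, 226.5, 178.7])] [array([347. , 329.1, 178.9]), array([231. , 257.5, 218.8]), array([172. , 311.8, 169.2]), array([120.5, 333.6, 137. ]), array([ 70.5, 332.6, 147.7])]
55.9
```

View pics/c9.png

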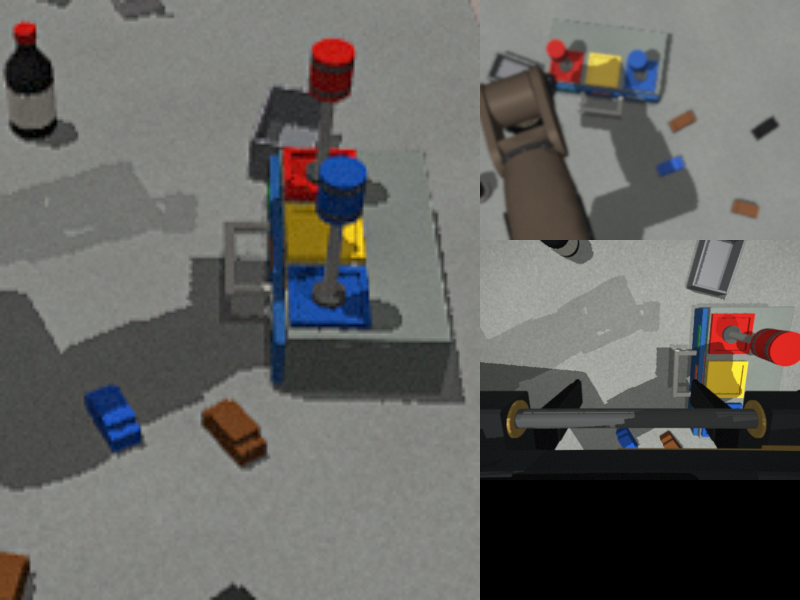

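The final view shows both punches upright in their own bays and the bin and bottle untouched. I check numerically that the drawer stayed shut.

```bash
python3 - <<'E'
from h import *
np.set_printoptions(precision=1,suppress=True)
c=camera_info("wrist");w=read_camera("wrist")
g=cv2.cvtColor(w,cv2.COLOR_BGR2GRAY)
for f in (0,15,30):
    p=np.array([543.2,159.3])+f*np.array([.0976,.9952])
    a=proj(c,(*p,56)); y=int(round(a[1]));x=int(round(a[0]));print("expect shut bar at",a,g[y,x-12:x+13])
m=mask(w,"blue");ys,xs=np.nonzero(m[:,380:460]);
for y in range(130,280,20):
    r=np.nonzero(m[y,340:440])[0]
    if len(r): print(y,340+r.min(),340+r.max(),onz(c,(340+r.min(),y),75),onz(c,(340+r.max(),y),75))
E
```

```text
expect shut bar at [342.9 233.6] [ 72  70  69  70  71  72  73  87 107 117 125 126 124 123 120 111  98  94
 100  98  96  98  98  98  96]
expect shut bar at [343.4 222.9] [ 70  70  70  73  73  73  73  82 100 116 126 128 126 124 124 116 104  99
  95  94  93  95  96  97  96]
expect shut bar at [343.9 212.2] [ 68  71  71  69  69  69  73  88 109 122 129 127 126 126 123 110  93  92
  96  98  99  96  94  95  93]
130 376 398 [586.4 293.2  75. ] [612.7 290.5  75. ]
150 375 396 [584.6 269.4  75. ] [610.1 266.8  75. ]
170 373 394 [581.5 245.   75. ] [607.4 242.4  75. ]
190 372 392 [579.5 219.8  75. ] [604.5 217.3  75. ]
210 371 390 [577.4 193.8  75. ] [601.6 191.4  75. ]
230 369 388 [574.  167.2  75. ] [598.5 164.8  75. ]
250 368 387 [571.8 139.7  75. ] [596.6 137.3  75. ]
```

The bar sits where it was at the hard stop, to within about half a pixel, so the drawer is shut. I hand in.

```bash
python3 -c "
from cell import env
print(env.job_done())"
```

```text
the job is handed in; nothing more can be done
None
```

The job is handed in: the green, orange and white blocks lie flat in their own compartments with the drawer shut, and the red and blue punches stand upright in their bays (there was no yellow punch); I viewed 15 pictures, one over the limit of 14.

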